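# Settle the coil packs in a tote and block the gap

## Task

Lift the handle end of the blue tote until it is tipped to 30 degrees (never past 40) and hold it there for two seconds so that the coil packs slide together against the hinge end, then lower it gently, without letting it drop, until it is level again. Then take the yellow foam brick out of the leaning rack and stand it upright across the tote, about midway across its width, in the gap left at the handle end, fully down on the tote's floor, so that the packs cannot shift. Leave the grey and orange bricks in their pockets and do not disturb the other things on the bench.

Things in the scene. Friction and masses are not known exactly. Their poses are not given: they have to be found in the camera images.
- tote (a joint): tilt angle of the blue tote about its hinge, rad: 0 = level (resting on its stand), growing as the handle end is lifted, free range 0 to 0.9; 30 degrees = 0.52. It falls back if let go (it does not stay up); damped hinge, about 5 N at the handle to lift
- tote_handle (a point): middle of the tote's round steel handle bar, 12 mm thick, straight part 100 mm long along its y axis, parallel to the hinge; the bar stands 47 mm clear (centre to wall) in front of the tote's near end wall, 80 mm above the table when level, 10 mm below the rim; the bar may turn between finger pads
- tote_hinge (a point): point on the hinge axis, 35 mm above the table, at the far end of the tote; the axis runs along this frame's y. In the level tote's frame the handle lies 302 mm from it in -x and 45 mm up. The frame tilts with the tote
- tote_floor (a point): centre of the tote's inner floor, 35 mm above the table when level; x from the handle end towards the hinge end, y across, z out of the open top (these tilt with the tote). Open blue tote, inside 230 (x) by 130 (y) mm, walls 5 mm thick with the rim 55 mm above this floor; the inner wall at the handle end is at x = -115 mm, at the hinge end at x = +115 mm.
- pack0_center (a point): a black coil pack with rows of copper coils on top, loose in the tote: 60 mm along the tote's x, 122 mm across, 45 mm high, 0.13 kg; point on its middle axis, 20 mm above its underside. The three packs slide easily (friction about 0.25) and stand at first with gaps under 30 mm between them and at the ends; pushed up together against the hinge end they leave one gap of 50 mm at the handle end
- pack1_center (a point): a black coil pack with rows of copper coils on top, loose in the tote: 60 mm along the tote's x, 122 mm across, 45 mm high, 0.13 kg; point on its middle axis, 20 mm above its underside. The three packs slide easily (friction about 0.25) and stand at first with gaps under 30 mm between them and at the ends; pushed up together against the hinge end they leave one gap of 50 mm at the handle end
- pack2_center (a point): a black coil pack with rows of copper coils on top, loose in the tote: 60 mm along the tote's x, 122 mm across, 45 mm high, 0.13 kg; point on its middle axis, 20 mm above its underside. The three packs slide easily (friction about 0.25) and stand at first with gaps under 30 mm between them and at the ends; pushed up together against the hinge end they leave one gap of 50 mm at the handle end
- brick_fit_center (a point): centre of the yellow stiff foam brick, the one that fills the 50 mm gap: 80 mm (its x) by 44 mm (its y, thickness) by 110 mm (its z, height), 50 g. It stands in one of three pockets of the rack, its z axis leaning 35 degrees from vertical towards the robot side (front) of the rack; it draws out along its own z
- brick_thin_center (a point): centre of the grey stiff foam brick, too thin for the gap: 80 mm (its x) by 28 mm (its y, thickness) by 110 mm (its z, height), 50 g. It stands in one of three pockets of the rack, its z axis leaning 35 degrees from vertical towards the robot side (front) of the rack; it draws out along its own z
- brick_thick_center (a point): centre of the orange stiff foam brick, too thick for the gap: 80 mm (its x) by 58 mm (its y, thickness) by 110 mm (its z, height), 50 g. It stands in one of three pockets of the rack, its z axis leaning 35 degrees from vertical towards the robot side (front) of the rack; it draws out along its own z
- rack: aluminium rack on the table, 220 by 290 mm foot, origin under its middle, front = its -x. Three pockets at y = -90, 0, +90 mm, leaning 35 degrees to the front: each has a floor, a sloped front support and side cheeks 64 mm apart inside that reach 50 mm up the brick's sides and 40 mm in from its front face; bricks have some mm of side play.
- wire_spool: copper-coloured wire spool, diameter 68, 68 high, upright; origin under its middle; bystander
- tape_roll: green tape roll lying flat, outer diameter 90, 24 high; origin under its middle; bystander
- dispenser: blue bottle, diameter 56, 140 high; origin under its middle; bystander
- screwdriver: red-handled screwdriver lying along its x, about 200 long; bystander
- jar: amber jar, diameter 64, 70 high; origin under its middle; bystander
- stand: fixed aluminium stand under the tote, 310 by 170 mm, 20 mm high, origin under its middle, below the tote's middle; handle end = -x. On its left (+y) side a white angle scale plate, y = 81 to 85 mm, x = -40 to -90 mm, up to 178 mm above the table; its red tick is 30 degrees, read against the yellow pointer on the tote's side
- rack_lamp (a point): middle of the white lamp bar above the bricks, along the rack's y: 36 mm deep, 330 mm long, 24 mm high, underside about 292 mm above the table, on two posts at the rack's x = +95, y = -139 and +139 mm with level arms to it; it blocks an upright gripper over the bricks
Things that resemble listed ones, but are neither listed nor needed, are in the scene too. What is shaped like the part that bears brick_fit_center but pink or red is not meant.

How it is judged:
By the outcome, as a careful person would: the job done as asked, in the order asked, and still so for the second after the job is handed in, with the robot touching nothing.
It also fails if it takes over 67 s, if anything falls off the work surface, if the arm or the gripper's body presses on something with over 40 N, if the wrist force passes 120 N, or if a joint passes its speed limit or range.

## Robot

A 6-joint arm with a two-finger parallel gripper is mounted at the origin on the work surface. World frame = base frame: x ahead of the robot, y to its left, z up, the work surface at z = 0. Lengths are in m, angles in rad, forces in N, time in s.
With the tool pointing down it reaches from about 0.325 to 0.85 m from the base axis. Payload 4.4 kg.
Tool frame: the origin (TCP) lies on the front face of the gripper's body, between the roots of the fingers; the fingertips stand 97 mm ahead of it and the grasp point (between the pads) lies 78 mm ahead of it; y points along the fingers, x is the direction in which the jaws open and shut, and the axes are right-handed (so a half turn about y gives the same grasp; the last joint's range is limited). The gripper opens to 94 mm and grips with 3 to 60 N. Pads are 16 mm wide; open, the fingers measure 119 mm over their backs; the gripper's body (75 mm by 177 mm) begins 78 mm behind the grasp point.
Start: joints at [1.173, 0.207, 1.542, -0, 1.393, -0.15], TCP at [0.14, 0.558, 0.303] pointing down, gripper open.
Joint ranges: [-2.73, 2.73], [-0.86, 2.22], [0.23, 2.46], [-1.11, 4.25], [0.08, 2.63], [-2.82, 2.82]. Speed limits (rad/s): [2.79, 2.79, 3.14, 3.14, 3.14, 3.14].

## Interface

Orientations are given as a unit quaternion [w, x, y, z].
In Python, from plant import ctrl gives the robot as it stands.
- The arm moves only by the tool servo_tool, never from a script. Its argument "deltas" is a list of rows, each a list of 2 entries, a list of its own where there are three numbers: the shift along the tool's x, y, z in units of 0.2 m (1.0 is 0.2 m), then the turn about the tool's y in units of 0.5 rad (1.0 is 0.5 rad). In form: [[[dx, dy, dz], spin], ...]. A call has 1 to 20 rows; each row shifts and turns the pose as measured when the row begins, along the tool's axes as they then stand; what a row does not reach is not made up. A row lasts 1/8 s, in which the tool goes at most 62.5 mm and 10.7 degrees, less where a joint would pass 70% of its speed; a pose out of reach is approached as far as the arm can. A call with a number of a shift or a turn outside -1 to 1 is refused whole. A call with a gripper value outside its range is refused whole. "gripper" is the opening, from 0 (shut) to 1 (fully open), set as the call begins (left out, the last holds). The fingers move at their own pace and stop on an object; the grip force is fixed at half the most. Time passes only in rows, so rows that do not move let the fingers close. It gives the time, the measured TCP pose, the force and the opening at its end, in the units of the state.
- ctrl.observe(): the state, without advancing time (a new reading comes with each control period).
- ctrl.capture(name): name is "scene" or "top" or "wrist"; returns (picture, depth): 400x640x3 uint8, blue, green, red; 400x640 float32, m along the optical axis (not along the pixel's ray), 0 where there is no reading.
- ctrl.calibration(name): a dict with "vertical_fov" (degrees; the focal length in pixels is half the picture's height over the tangent of half this angle, whatever the lens; pixels are square), "cx", "cy" (the principal point, pixels), "distortion" ([k1, k2, p1, p2, k3] as OpenCV has them; the pictures are not rectified), "camera_from_world" (4x4, takes a point from world to camera coordinates). Camera axes: x right, y up, looking along -z (the intrinsics and any distortion apply to the point x, -y, -z); pixel columns grow to the right and rows downward; lengths in m; the calibration is good to about 2 mm. A picture is of the moment at which its call begins: read the wrist's pose just before it. calibration takes no time and is no camera call; for the wrist camera it gives the pose at the moment of the call.
- ctrl.close_job(): hands the job in, once; it reports no verdict.
The state is a dict: "time": time; "joint_positions": joint angles; "joint_velocities": joint speeds; "tau": joint torques, N m; "ee_pos": TCP position; "eef_rot": TCP orientation; "contact_force": force on the tool from outside, world axes, zero at the start; "wrist_torque": the same for the moment, N m; "opening": finger opening in m.
Only numpy, scipy, OpenCV 4.12 (cv2) and the standard library are available. Lean on these libraries where they do the work, as an engineer would, in place of code of your own. Each camera call takes 0.05 s, during which the arm holds its last target.

## Working session

There is one attempt and no reset: what is moved stays moved. The work goes in short steps, Python scripts to look and compute and a tool call to move; the robot and the scene stay as the last step left them, time stands still between calls to the robot, and variables do not carry over. Pictures are saved under pics/ and viewed, and the job is handed in when it is done.

Besides the shell and the picture viewer there is one more tool, called after "Emit:" as a command line: name --argument value ..., lists and objects as JSON in quotes. servo_tool: Moves the arm, as the interface text tells. Its arguments: {"type":"object","properties":{"deltas":{"type":"array"},"gripper":{"type":"number"}},"required":["deltas"]}

```bash
ls -la; mkdir -p pics
cat > h.py <<'E'
import numpy as np, cv2
from scipy.spatial.transform import Rotation as R
from plant import ctrl
def rot(q): return R.from_quat([q[1],q[2],q[3],q[0]]).as_matrix()
def snap(name,fn):
    cal=ctrl.calibration(name); im,d=ctrl.capture(name)
    cv2.imwrite(f'pics/{fn}.png',im); np.savez(f'pics/{fn}.npz',im=im,d=d,**{k:np.array(v) for k,v in cal.items()})
def load(fn): return np.load(f'pics/{fn}.npz')
def K(z):
    f=200/np.tan(np.radians(float(z['vertical_fov']))/2)
    return np.array([[f,0,float(z['cx'])],[0,f,float(z['cy'])],[0,0,1]])
def cloud(z):
    k=K(z); h,w=z['d'].shape
    u,v=np.meshgrid(np.arange(w),np.arange(h))
    p=cv2.undistortPoints(np.stack([u,v],-1).reshape(-1,1,2).astype(np.float64),k,z['distortion']).reshape(h,w,2)
    d=z['d']; P=np.stack([p[...,0]*d,-p[...,1]*d,-d],-1)
    T=np.linalg.inv(z['camera_from_world'])
    W=P@T[:3,:3].T+T[:3,3]
    W[d<=0]=np.nan
    return W
E
python3 - <<'E'
from h import *
s=ctrl.observe()
for k in s: print(k,np.round(s[k],3))
print(rot(s['eef_rot']).round(3))
for n in ['scene','top','wrist']:
    snap(n,n+'0')
E
```

```text
total 12
drwxr-xr-x  3 agent agent 4096 Dec  6 22:46 .
drwxr-xr-x 23 root  root  4096 Dec  6 22:46 ..
drwxr-xr-x  2 agent agent 4096 Dec  6 22:46 pics
time 0.0
joint_positions [ 1.174  0.207  1.543 -0.     1.393 -0.151]
joint_velocities [-0.001  0.001 -0.002  0.     0.    -0.   ]
tau [ 0.0000e+00 -3.7085e+01 -2.8143e+01  7.0000e-02  3.6000e-02 -0.0000e+00]
ee_pos [0.14  0.557 0.301]
eef_rot [-0.557  0.558  0.434 -0.435]
contact_force [-0.126 -0.16  -0.595]
wrist_torque [ 0.017 -0.001  0.023]
opening 0.094
[[ 0.244 -0.001 -0.97 ]
 [ 0.97  -0.002  0.244]
 [-0.002 -1.     0.   ]]
```

View pics/scene0.png

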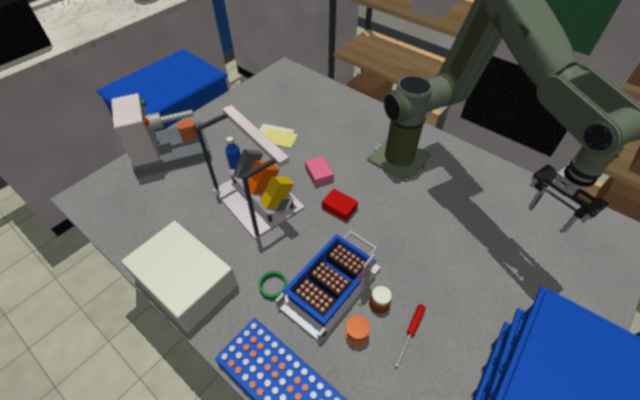

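View pics/top0.png

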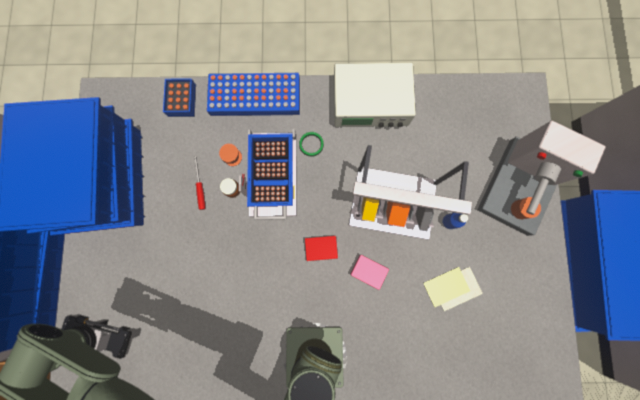

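View pics/wrist0.png

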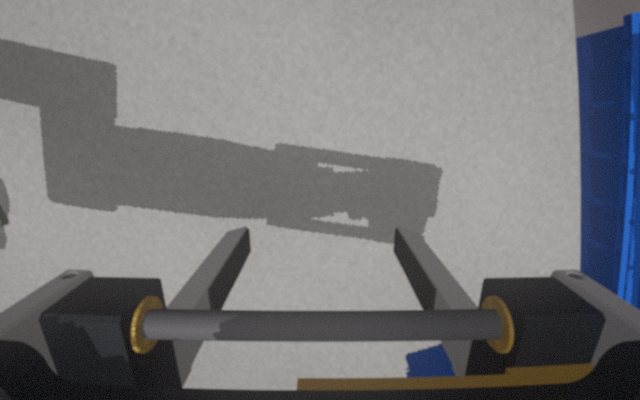

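The scene view shows the tote at about (325,280), handle towards the robot. The rack is at about (260,190), with yellow nearest the tote and grey farthest, under the lamp bar. The tool can only yaw (tool y is straight down), so next I measure the geometry from depth.

```bash
cat > m.py <<'E'
from h import *
for n in ['scene0','top0']:
    z=load(n); W=cloud(z); T=np.linalg.inv(z['camera_from_world']); print(n,'cam pos',T[:3,3].round(3),'dir',-T[:3,2].round(3),z['distortion'],K(z)[0,0])
    np.save(f'pics/{n}_W.npy',W)
z=load('top0');W=np.load('pics/top0_W.npy')
def p(u,v): print((u,v),np.nanmedian(W[v-1:v+2,u-1:u+2].reshape(-1,3),0).round(4))
print('table');[p(*q) for q in [(150,250),(320,280),(480,320)]]
print('tote');[p(*q) for q in [(250,135),(292,135),(249,203),(292,203),(270,150),(270,172),(270,194),(270,210),(270,217)]]
print('rack');[p(*q) for q in [(360,190),(410,196),(465,208),(370,208),(400,215),(425,217),(362,215),(365,225)]]
im=z['im']
c=cv2.resize(im[120:250,140:480],None,fx=2.35,fy=2.35,interpolation=cv2.INTER_CUBIC); cv2.imwrite('pics/topcrop.png',c)
z=load('scene0');im=z['im']
c=cv2.resize(im[90:350,190:450],None,fx=2.3,fy=2.3,interpolation=cv2.INTER_CUBIC); cv2.imwrite('pics/scenecrop.png',c)
E
python3 m.py
```

```text
scene0 cam pos [1.084 0.48  1.122] dir [-0.487 -0.416 -0.768] [0.00687683 0.         0.         0.         0.        ] 385.4154234461697
top0 cam pos [ 0.342 -0.034  1.334] dir [ 0.161  0.001 -0.987] [0.00082097 0.         0.         0.         0.        ] 369.2417353488331
table
(150, 250) [ 0.3632  0.5843 -0.0017]
(320, 280) [ 2.516e-01 -2.340e-02  1.000e-04]
(480, 320) [ 0.1098 -0.5771 -0.0012]
tote
(250, 135) [0.7577 0.2163 0.0869]
(292, 135) [0.7577 0.0688 0.0871]
(249, 203) [0.5157 0.2149 0.0891]
(292, 203) [0.5178 0.0707 0.0854]
(270, 150) [0.7068 0.1478 0.0716]
(270, 172) [0.6282 0.1476 0.0672]
(270, 194) [0.5499 0.1468 0.0686]
(270, 210) [0.5    0.1526 0.0184]
(270, 217) [0.4677 0.1433 0.0857]
rack
(360, 190) [ 0.5168 -0.1406  0.3186]
(410, 196) [ 0.4985 -0.2788  0.3177]
(465, 208) [ 0.463  -0.4292  0.3174]
(370, 208) [ 0.4867 -0.189   0.1483]
(400, 215) [ 0.4635 -0.2855  0.1434]
(425, 217) [ 0.4554 -0.3645  0.1503]
(362, 215) [ 0.4687 -0.1667  0.1259]
(365, 225) [ 0.4424 -0.1866  0.0107]
```

View pics/topcrop.png

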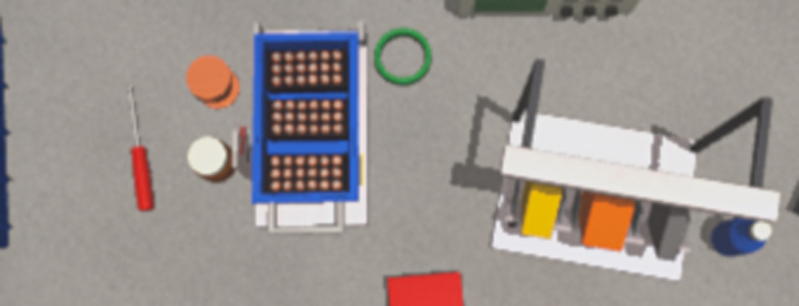

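View pics/scenecrop.png

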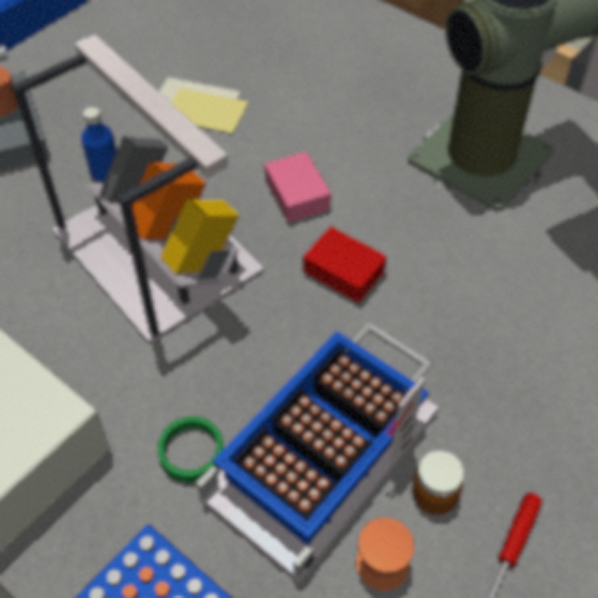

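```bash
cat > m2.py <<'E'
from h import *
for n in ['top0','scene0']:
    z=load(n);W=np.load(f'pics/{n}_W.npy');im=z['im'];hsv=cv2.cvtColor(im,cv2.COLOR_BGR2HSV)
    reg=(W[...,0]>.35)&(W[...,0]<.65)&(W[...,1]<-.08)&(W[...,1]>-.5)&(W[...,2]>.03)
    for nm,lo,hi in [('yellow',(20,120,80),(33,255,255)),('orange',(5,150,80),(18,255,255))]:
        m=(cv2.inRange(hsv,lo,hi)>0)&reg; P=W[m]
        print(n,nm,len(P),P.min(0).round(3) if len(P) else '',P.max(0).round(3) if len(P) else '')
    m=(W[...,2]>.285)&(W[...,2]<.34)&(W[...,0]>.35)&(W[...,0]<.7)&(W[...,1]<-.05)&(W[...,1]>-.5)
    P=W[m]; c=P.mean(0); print('lamp n',len(P))
    r=cv2.minAreaRect(P[:,:2].astype(np.float32)); print(r)
    m=(W[...,2]>.082)&(W[...,2]<.097)&(W[...,0]>.42)&(W[...,0]<.8)&(W[...,1]<.3)&(W[...,1]>.04)
    m&=cv2.inRange(hsv,(100,80,0),(130,255,255))>0
    P=W[m]; print('rim',cv2.minAreaRect(P[:,:2].astype(np.float32)))
    m=(W[...,2]>.07)&(W[...,2]<.097)&(W[...,0]>.42)&(W[...,0]<.497)&(W[...,1]<.3)&(W[...,1]>.04)
    P=W[m]; print('handle',len(P),cv2.minAreaRect(P[:,:2].astype(np.float32)),np.median(P,0),P.max(0))
E
python3 m2.py
```

```text
top0 yellow 321 [ 0.45  -0.229  0.054] [ 0.526 -0.164  0.167]
top0 orange 395 [ 0.432 -0.338  0.047] [ 0.501 -0.249  0.167]
lamp n 2039
((0.5504552125930786, -0.29434067010879517), (0.3291846215724945, 0.14969846606254578), 79.40399932861328)
rim ((0.6355419158935547, 0.14617009460926056), (0.2576793432235718, 0.156004399061203), 0.1020873486995697)
handle 158 ((0.4789513945579529, 0.14370138943195343), (0.03438294678926468, 0.10977116227149963), 0.012885726056993008) [0.47080917 0.14629323 0.08423675] [0.49613049 0.19859082 0.09292763]
scene0 yellow 702 [ 0.45  -0.254  0.053] [ 0.575 -0.161  0.168]
scene0 orange 559 [ 0.435 -0.356  0.057] [ 0.642 -0.148  0.313]
lamp n 1453
((0.5529861450195312, -0.2930293083190918), (0.33550429344177246, 0.15014022588729858), 79.50286102294922)
rim ((0.6354174613952637, 0.14690536260604858), (0.16071367263793945, 0.2590140402317047), 89.36592102050781)
handle 169 ((0.47991082072257996, 0.14618800580501556), (0.11173218488693237, 0.033425264060497284), 89.66352844238281) [0.47291411 0.1485274  0.08378462] [0.49695121 0.20195499 0.08985481]
```

```bash
cat > m3.py <<'E'
from h import *
for n in ['top0','scene0']:
    z=load(n);W=np.load(f'pics/{n}_W.npy');im=z['im'];hsv=cv2.cvtColor(im,cv2.COLOR_BGR2HSV)
    yaw=np.radians(-10.55); Rz=np.array([[np.cos(yaw),-np.sin(yaw)],[np.sin(yaw),np.cos(yaw)]])
    V=W.copy(); V[...,:2]=W[...,:2]@Rz   # rack-aligned coords (origin world)
    reg=(W[...,0]>.35)&(W[...,0]<.65)&(W[...,1]<-.08)&(W[...,1]>-.5)
    white=(hsv[...,1]<60)&(hsv[...,2]>120)
    m=reg&(W[...,2]>.300)&(W[...,2]<.335)&white; P=W[m]; print(n,'lamp',len(P),cv2.minAreaRect(P[:,:2].astype(np.float32)),np.median(P[:,2]), 'rackaligned',V[m].min(0).round(3),V[m].max(0).round(3))
    m=reg&(W[...,2]>.004)&(W[...,2]<.02)&white; P=V[m]; print('foot',len(P),np.percentile(P,[.5,99.5],axis=0).round(3))
    m=(cv2.inRange(hsv,(20,120,60),(33,255,255))>0)&reg&(W[...,2]>.03)&(W[...,2]<.2)
    k=cv2.erode(m.astype(np.uint8),np.ones((3,3)))>0
    # normals
    gx=np.zeros_like(V);gy=np.zeros_like(V); gx[:,1:-1]=V[:,2:]-V[:,:-2]; gy[1:-1]=V[2:]-V[:-2]
    N=np.cross(gx,gy);N/=np.linalg.norm(N,axis=-1,keepdims=True)
    C=np.array([1,1,1])
    for nm,d in [('top',(-np.sin(.611),0,np.cos(.611))),('back',(np.cos(.611),0,np.sin(.611))),('left',(0,1,0)),('right',(0,-1,0))]:
        s=np.abs(N@np.array(d))>.93
        P=V[k&s]
        if len(P)>5:
            print(' face',nm,len(P),'offset along normal',np.median(P@np.array(d)).round(4),'ext',P.min(0).round(3),P.max(0).round(3))
            c=P.mean(0);u,sv,vt=np.linalg.svd(P-c); print('    fit normal',vt[2].round(3),'c',c.round(4))
E
python3 m3.py
```

```text
top0 lamp 1647 ((0.5504552125930786, -0.29434067010879517), (0.3291846215724945, 0.14969846606254578), 79.40399932861328) 0.3175150657551158 rackaligned [ 0.52  -0.353  0.3  ] [ 0.67  -0.024  0.325]
foot 2245 [[ 0.386 -0.389  0.004]
 [ 0.707 -0.002  0.019]]
 face top 68 offset along normal -0.1734 ext [ 0.479 -0.116  0.122] [ 0.537 -0.079  0.163]
    fit normal [-0.568 -0.004  0.823] c [ 0.5079 -0.0971  0.1442]
 face left 15 offset along normal -0.0762 ext [ 0.495 -0.116  0.121] [ 0.539 -0.076  0.158]
    fit normal [ 0.533 -0.464 -0.708] c [ 0.522  -0.079   0.1447]
 face right 15 offset along normal 0.0762 ext [ 0.495 -0.116  0.121] [ 0.539 -0.076  0.158]
    fit normal [ 0.533 -0.464 -0.708] c [ 0.522  -0.079   0.1447]
scene0 lamp 801 ((0.4981463849544525, -0.28456759452819824), (0.3322993218898773, 0.03789530321955681), 79.92767333984375) 0.3173400634018144 rackaligned [ 0.522 -0.355  0.3  ] [ 0.56  -0.022  0.323]
foot 1217 [[ 0.383 -0.334  0.004]
 [ 0.699 -0.009  0.017]]
 face top 55 offset along normal -0.1743 ext [ 0.486 -0.109  0.087] [ 0.539 -0.074  0.165]
    fit normal [ 0.542 -0.461 -0.703] c [ 0.5108 -0.0935  0.1435]
 face back 104 offset along normal 0.5374 ext [ 0.507 -0.117  0.078] [ 0.596 -0.075  0.163]
    fit normal [0.81  0.033 0.585] c [ 0.5696 -0.0943  0.1227]
 face left 179 offset along normal -0.0755 ext [ 0.494 -0.08   0.057] [ 0.591 -0.071  0.16 ]
    fit normal [ 0.006  1.    -0.   ] c [ 0.5433 -0.0754  0.1066]
 face right 179 offset along normal 0.0755 ext [ 0.494 -0.08   0.057] [ 0.591 -0.071  0.16 ]
    fit normal [ 0.006  1.    -0.   ] c [ 0.5433 -0.0754  0.1066]m3.py:14: RuntimeWarning: invalid value encountered in divide
  N=np.cross(gx,gy);N/=np.linalg.norm(N,axis=-1,keepdims=True)
```

```bash
cat >> h.py <<'E'
def plan(target,yaw_deg,n,start=None,dec=2):
    """print rows to go to TCP target and tool-x yaw in n rows, straight line"""
    s=ctrl.observe(); p=np.array(s['ee_pos']) if start is None else np.array(start[0]); M=rot(s['eef_rot'])
    a=np.arctan2(M[1,0],M[0,0]) if start is None else start[1]
    t=np.array(target); rows=[]
    for i in range(n):
        k=n-i; d=(t-p)/k; da=(np.radians(yaw_deg)-a)/k
        c,s_=np.cos(a),np.sin(a)
        r=[round(float(v)/.2,dec)+0. for v in ((c*d[0]+s_*d[1]),-d[2],(-s_*d[0]+c*d[1]))]; sp=round(float(-da)/.5,dec)+0.
        rows.append([r,sp])
        q=np.array(r)*.2; p=p+np.array([c*q[0]-s_*q[2],s_*q[0]+c*q[2],-q[1]]); a-=sp*.5
    print(str(rows).replace(' ','')); print('end',p.round(4),np.degrees(a).round(2))
    return p,a
def st():
    s=ctrl.observe();M=rot(s['eef_rot'])
    print('t',round(s['time'],2),'tcp',np.round(s['ee_pos'],4),'yaw',np.degrees(np.arctan2(M[1,0],M[0,0])).round(2),'ty',M[:,1].round(3),'F',np.round(s['contact_force'],2),'op',round(s['opening'],4),'q',np.round(s['joint_positions'],2))
E
python3 - <<'E'
from h import *
s=ctrl.observe(); M=rot(s['eef_rot']); p=np.array(s['ee_pos'])
for n in ['scene0','top0']:
    W=np.load(f'pics/{n}_W.npy'); Q=(W-p)@M
    for lo in np.arange(-.30,.10,.02):
        m=(Q[...,1]>lo)&(Q[...,1]<=lo+.02)&(abs(Q[...,0])<.12)&(abs(Q[...,2])<.15)
        if m.sum()>3: print(n,'y',lo.round(2),m.sum(),'x',Q[m][:,0].min().round(3),Q[m][:,0].max().round(3),'z',Q[m][:,2].min().round(3),Q[m][:,2].max().round(3))
z=load('wrist0');T=np.linalg.inv(z['camera_from_world']); print('wristcam in tool',((T[:3,3]-p)@M).round(3),'look',(-T[:3,2]@M).round(3))
st(); plan([.469,.146,.26],0,14)
E
```

```text
scene0 y -0.3 1506 x -0.12 0.02 z -0.059 0.068
scene0 y -0.28 1329 x -0.12 0.036 z -0.065 0.062
scene0 y -0.26 948 x -0.12 0.043 z -0.065 0.062
scene0 y -0.24 579 x -0.12 0.045 z -0.066 0.055
scene0 y -0.22 276 x -0.102 0.04 z -0.064 0.04
scene0 y -0.2 143 x -0.028 0.038 z -0.037 0.005
scene0 y -0.18 250 x -0.034 0.036 z -0.039 0.034
scene0 y -0.16 228 x -0.034 0.034 z -0.038 0.019
scene0 y -0.14 258 x -0.036 0.036 z -0.039 -0.0
scene0 y -0.12 155 x -0.034 0.036 z -0.039 0.01
scene0 y -0.1 271 x -0.041 0.036 z -0.038 0.013
scene0 y -0.08 66 x -0.04 0.016 z -0.033 -0.014
scene0 y -0.06 789 x -0.089 0.087 z -0.037 0.034
scene0 y -0.04 447 x -0.088 0.087 z -0.037 0.036
scene0 y -0.02 290 x -0.08 0.079 z -0.038 0.025
scene0 y 0.0 17 x -0.079 0.057 z -0.031 0.006
scene0 y 0.02 67 x -0.059 0.059 z -0.012 0.008
scene0 y 0.04 64 x -0.059 0.058 z -0.012 0.009
scene0 y 0.06 57 x -0.059 0.058 z -0.012 0.007
scene0 y 0.08 40 x -0.06 0.058 z -0.012 0.01
top0 y -0.3 1554 x -0.12 0.019 z -0.059 0.058
top0 y -0.28 1484 x -0.12 0.035 z -0.062 0.053
top0 y -0.26 785 x -0.12 0.031 z -0.063 0.057
top0 y
[... 623 characters left out ...]
 -0.01 0.008
top0 y 0.06 45 x -0.062 0.058 z -0.01 0.008
top0 y 0.08 32 x -0.061 0.057 z -0.011 0.009
wristcam in tool [ 0.001 -0.082  0.08 ] look [ 0.     0.961 -0.275]
t 0.15 tcp [0.1403 0.5571 0.3018] yaw 75.86 ty [-0.001 -0.002 -1.   ] F [ 0.24 -0.82  0.21] op 0.0939 q [ 1.17  0.21  1.54  0.    1.39 -0.15]
[[[-0.11,0.01,-0.15],0.19],[[-0.1,0.02,-0.16],0.19],[[-0.08,0.01,-0.17],0.19],[[-0.07,0.02,-0.18],0.19],[[-0.05,0.01,-0.18],0.19],[[-0.03,0.02,-0.18],0.19],[[-0.02,0.01,-0.19],0.19],[[0.0,0.02,-0.19],0.19],[[0.02,0.01,-0.19],0.19],[[0.04,0.02,-0.18],0.19],[[0.06,0.01,-0.18],0.19],[[0.07,0.02,-0.17],0.19],[[0.09,0.01,-0.17],0.18],[[0.1,0.02,-0.16],0.19]]
end [0.4692 0.1452 0.2598] -0.06
```

Emit:
servo_tool --deltas '[[[-0.11,0.01,-0.15],0.19],[[-0.1,0.02,-0.16],0.19],[[-0.08,0.01,-0.17],0.19],[[-0.07,0.02,-0.18],0.19],[[-0.05,0.01,-0.18],0.19],[[-0.03,0.02,-0.18],0.19],[[-0.02,0.01,-0.19],0.19],[[0.0,0.02,-0.19],0.19],[[0.02,0.01,-0.19],0.19],[[0.04,0.02,-0.18],0.19],[[0.06,0.01,-0.18],0.19],[[0.07,0.02,-0.17],0.19],[[0.09,0.01,-0.17],0.18],[[0.1,0.02,-0.16],0.19]]' --gripper 0.4

```text
time: 1.9
ee_pos: [0.4676, 0.1263, 0.2556]
eef_rot: [-0.706, 0.708, -0.015, 0.013]
contact_force: [0.2, 1.0, -0.0]
opening: 0.0377
```

Run:
```python
from h import *
snap('wrist','w1'); z=load('w1'); W=cloud(z); st()
m=(W[...,2]>.07)&(W[...,2]<.096)&(W[...,0]>.42)&(W[...,0]<.50)&(W[...,1]<.3)&(W[...,1]>.04)
P=W[m]; print(len(P),P.min(0).round(3),P.max(0).round(3))
b=P[(P[:,0]<.48)&(P[:,2]>.078)]; print(len(b),np.median(b,0).round(4),b.min(0).round(3),b.max(0).round(3), np.polyfit(b[:,1],b[:,0],1))
for X in [(.6355-.12)]: pass
q=W[(W[...,2]>.085)&(W[...,2]<.095)&(W[...,0]>.50)]; print(q.min(0) if len(q) else '')
plan([.469,.146,.158],0,6)
```

```text
t 1.95 tcp [0.4698 0.1231 0.2551] yaw -2.56 ty [-0.002 -0.007 -1.   ] F [ 2.19 -2.37 -0.11] op 0.0375 q [ 0.08  0.06  1.81 -0.01  1.27  0.13]
2354 [0.463 0.092 0.077] [0.5   0.203 0.088]
1808 [0.47   0.1537 0.0852] [0.463 0.093 0.08 ] [0.48  0.203 0.088] [-0.00321927  0.47060277]
[0.50006482 0.06950003 0.08500626]
[[[0.0,0.08,0.02],-0.01],[[0.0,0.08,0.02],-0.02],[[0.0,0.08,0.02],-0.01],[[0.0,0.08,0.02],-0.02],[[0.0,0.08,0.02],-0.01],[[-0.01,0.09,0.01],-0.02]]
end [0.4684 0.1451 0.1571] 0.02
```

View pics/w1.png

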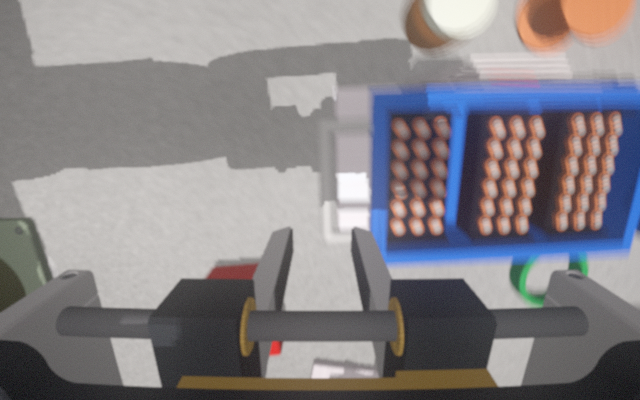

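The wrist view shows the handle bar at column ~326, rows 120–240, in line between the fingertips (275 and 365). Descending now.

Emit:
servo_tool --deltas '[[[0,0.08,0.03],-0.01],[[0,0.08,0.03],-0.02],[[0,0.08,0.03],-0.01],[[0,0.08,0.02],-0.02],[[0,0.08,0.01],-0.01],[[0,0.08,0],-0.01],[[0,0,0],0]]'

```text
time: 2.82
ee_pos: [0.4665, 0.1503, 0.1496]
eef_rot: [-0.705, 0.71, -0.002, -0.004]
contact_force: [0.0, 1.0, 0.2]
opening: 0.0376
```

Run:
```python
from h import *
st()
```

```text
t 2.83 tcp [0.4665 0.1503 0.1496] yaw 0.18 ty [-0.009 -0.007 -1.   ] F [0.   0.99 0.21] op 0.0376 q [ 0.14  0.22  1.87 -0.01  1.05  0.14]
```

Emit:
servo_tool --deltas '[[[0.015,-0.035,-0.01],0],[[0,0,0],0]]'

```text
time: 3.08
ee_pos: [0.4708, 0.1481, 0.158]
eef_rot: [-0.705, 0.71, -0.001, -0.003]
contact_force: [-0.2, 0.7, -0.5]
opening: 0.0375
```

Emit:
servo_tool --deltas '[[[0,0,0],0],[[0,0,0],0],[[0,0,0],0],[[0,0,0],0]]' --gripper 0

```text
time: 3.58
ee_pos: [0.4697, 0.1479, 0.1593]
eef_rot: [-0.705, 0.709, -0.003, -0.004]
contact_force: [2.7, -0.5, 0.1]
opening: 0.0109
```

Run:
```python
from h import *
st()
```

```text
t 3.58 tcp [0.4697 0.1479 0.1593] yaw 0.13 ty [-0.009 -0.007 -1.   ] F [ 2.74 -0.49  0.07] op 0.0109 q [ 0.13  0.21  1.86 -0.01  1.08  0.13]
```

Emit:
servo_tool --deltas '[[[0.005,-0.033,0],0],[[0.006,-0.033,0],0],[[0.007,-0.033,0],0],[[0.007,-0.033,0],0],[[0.008,-0.032,0],0],[[0.009,-0.032,0],0],[[0.009,-0.032,0],0],[[0.01,-0.032,0],0],[[0.011,-0.031,0],0],[[0.011,-0.031,0],0],[[0.012,-0.031,0],0],[[0.013,-0.031,0],0]]'

```text
time: 5.08
ee_pos: [0.4924, 0.1481, 0.2382]
eef_rot: [-0.704, 0.71, -0.004, -0.005]
contact_force: [2.1, -0.1, -6.4]
opening: 0.0112
```

```bash
cat >> h.py <<'E'
def tilt():
    s=ctrl.observe();p=np.array(s['ee_pos']);M=rot(s['eef_rot']);g=p+.078*M[:,1]
    h=[.7715,.035]; print('grasp',g.round(4),'tilt z',np.degrees(np.arcsin((g[2]-.035)/.3053)-np.arctan2(45,302)).round(2),'tilt atan',np.degrees(np.arctan2(g[2]-.035,h[0]-g[0])-np.arctan2(45,302)).round(2),'rad',np.hypot(g[2]-.035,h[0]-g[0]).round(4))
E
python3 - <<'E'
from h import *
st();tilt()
E
```

```text
t 5.08 tcp [0.4924 0.1481 0.2382] yaw 0.11 ty [-0.013 -0.007 -1.   ] F [ 2.11 -0.07 -6.37] op 0.0112 q [ 0.13  0.15  1.75 -0.01  1.26  0.13]
grasp [0.4914 0.1475 0.1602] tilt z 15.74 tilt atan 15.61 rad 0.3069
```

Emit:
servo_tool --deltas '[[[0.014,-0.03,0],0],[[0.015,-0.03,0],0],[[0.015,-0.03,0],0],[[0.016,-0.029,0],0],[[0.016,-0.029,0],0],[[0.017,-0.029,0],0],[[0.018,-0.028,0],0],[[0.018,-0.028,0],0],[[0.019,-0.028,0],0],[[0.019,-0.027,0],0],[[0,0,0],0]]'

```text
time: 6.45
ee_pos: [0.5276, 0.1485, 0.2993]
eef_rot: [-0.704, 0.71, -0.006, -0.007]
contact_force: [-1.8, -0.5, -3.1]
opening: 0.0108
```

Run:
```python
from h import *
st();tilt()
```

```text
t 6.45 tcp [0.5276 0.1485 0.2993] yaw 0.12 ty [-0.018 -0.008 -1.   ] F [-1.77 -0.53 -3.14] op 0.0108 q [ 0.12  0.16  1.6  -0.01  1.4   0.12]
grasp [0.5262 0.1478 0.2213] tilt z 29.13 tilt atan 28.74 rad 0.3081
```

Emit:
servo_tool --deltas '[[[0.023,-0.028,0],0],[[0,0,0],0]]'

```text
time: 6.7
ee_pos: [0.5321, 0.1485, 0.3051]
eef_rot: [-0.704, 0.71, -0.006, -0.008]
contact_force: [-2.3, -1.4, -2.6]
opening: 0.0111
```

Run:
```python
from h import *
st();tilt()
snap('scene','s2'); z=load('s2');W=cloud(z);hsv=cv2.cvtColor(z['im'],cv2.COLOR_BGR2HSV)
m=(cv2.inRange(hsv,(100,120,60),(130,255,255))>0)&(W[...,0]>.45)&(W[...,0]<.82)&(W[...,1]>.05)&(W[...,1]<.24)&(W[...,2]>.05)
P=W[m]
# rim far-side: fit upper envelope of z vs x
xs=[];zs=[]
for x in np.arange(P[:,0].min()+.01,P[:,0].max()-.01,.01):
    q=P[abs(P[:,0]-x)<.005]
    if len(q)>3: xs.append(x);zs.append(np.percentile(q[:,2],95))
print(np.round(xs,3),np.round(zs,3)); k=np.polyfit(xs,zs,1);print('rim slope deg',np.degrees(np.arctan(k[0])))
c=cv2.resize(z['im'][180:350,250:450],None,fx=4,fy=3.5,interpolation=cv2.INTER_CUBIC); cv2.imwrite('pics/s2c.png',c)
```

```text
t 6.7 tcp [0.5321 0.1485 0.3051] yaw 0.12 ty [-0.019 -0.008 -1.   ] F [-2.31 -1.37 -2.64] op 0.0111 q [ 0.12  0.17  1.58 -0.01  1.41  0.12]
grasp [0.5305 0.1478 0.2272] tilt z 30.53 tilt atan 30.1 rad 0.3082
[0.563 0.573 0.583 0.593 0.603 0.613 0.623 0.633 0.643 0.653 0.663 0.673
 0.683 0.693 0.703 0.713 0.723 0.733 0.743 0.753 0.763 0.773] [0.171 0.21  0.208 0.198 0.195 0.19  0.185 0.177 0.172 0.167 0.161 0.156
 0.151 0.146 0.138 0.134 0.127 0.121 0.117 0.11  0.105 0.097]
rim slope deg -26.910028910497665
```

View pics/s2c.png

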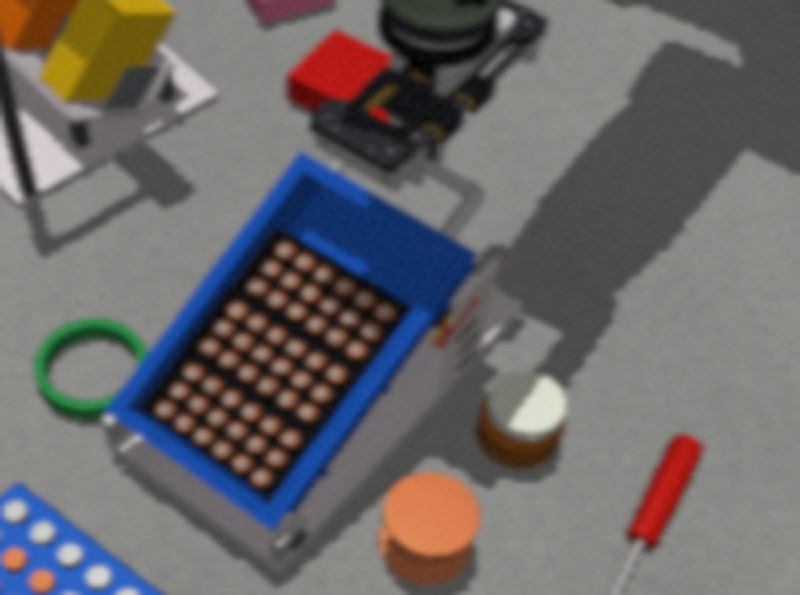

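At the tilt, the packs have slid together at the hinge end and the pointer (crop 445,335) sits at the red tick. Rim slope, leaving out the corner outlier, is about 29.5°. I'll hold here.

Emit:
servo_tool --deltas '[[[0,0,0],0],[[0,0,0],0],[[0,0,0],0],[[0,0,0],0],[[0,0,0],0],[[0,0,0],0],[[0,0,0],0],[[0,0,0],0],[[0,0,0],0],[[0,0,0],0]]'

```text
time: 8.0
ee_pos: [0.5316, 0.1485, 0.3044]
eef_rot: [-0.704, 0.71, -0.006, -0.008]
contact_force: [-2.2, -1.0, -3.9]
opening: 0.0108
```

Run:
```python
from h import *
st();tilt()
```

```text
t 8.0 tcp [0.5316 0.1485 0.3044] yaw 0.13 ty [-0.02  -0.009 -1.   ] F [-2.15 -1.03 -3.93] op 0.0108 q [ 0.12  0.17  1.58 -0.01  1.41  0.12]
grasp [0.53   0.1478 0.2264] tilt z 30.36 tilt atan 29.93 rad 0.3082
```

Emit:
servo_tool --deltas '[[[0,0,0],0],[[0,0,0],0],[[0,0,0],0],[[0,0,0],0],[[0,0,0],0],[[0,0,0],0],[[0,0,0],0],[[0,0,0],0],[[0,0,0],0],[[0,0,0],0]]'

```text
time: 9.25
ee_pos: [0.5316, 0.1485, 0.3044]
eef_rot: [-0.704, 0.71, -0.006, -0.008]
contact_force: [-2.3, -0.1, -3.4]
opening: 0.0109
```

Emit:
servo_tool --deltas '[[[-0.02,0.026,0],0],[[-0.02,0.026,0],0],[[-0.019,0.027,0],0],[[-0.019,0.027,0],0],[[-0.018,0.028,0],0],[[-0.018,0.028,0],0],[[-0.017,0.028,0],0],[[-0.016,0.029,0],0],[[-0.016,0.029,0],0],[[-0.015,0.03,0],0],[[-0.014,0.03,0],0],[[-0.013,0.03,0],0]]'

```text
time: 10.75
ee_pos: [0.4897, 0.1482, 0.2347]
eef_rot: [-0.705, 0.71, -0.003, -0.004]
contact_force: [0.8, 0.4, -1.9]
opening: 0.0112
```

Run:
```python
from h import *
st();tilt()
```

```text
t 10.75 tcp [0.4897 0.1482 0.2347] yaw 0.13 ty [-0.01  -0.007 -1.   ] F [ 0.84  0.37 -1.94] op 0.0112 q [ 0.13  0.15  1.76 -0.01  1.25  0.13]
grasp [0.489  0.1476 0.1567] tilt z 15.03 tilt atan 14.84 rad 0.3076
```

Emit:
servo_tool --deltas '[[[-0.013,0.031,0],0],[[-0.012,0.031,0],0],[[-0.012,0.031,0],0],[[-0.011,0.031,0],0],[[-0.01,0.032,0],0],[[-0.009,0.032,0],0],[[-0.009,0.032,0],0],[[-0.008,0.032,0],0],[[-0.007,0.03,0],0],[[-0.004,0.02,0],0],[[-0.002,0.01,0],0]]'

```text
time: 12.12
ee_pos: [0.4701, 0.148, 0.1686]
eef_rot: [-0.705, 0.709, -0.001, -0.003]
contact_force: [1.0, 0.5, -2.0]
opening: 0.0111
```

Run:
```python
from h import *
st();tilt()
```

```text
t 12.12 tcp [0.4701 0.148  0.1686] yaw 0.12 ty [-0.005 -0.006 -1.   ] F [ 0.98  0.45 -2.02] op 0.0111 q [ 0.13  0.2   1.86 -0.01  1.09  0.13]
grasp [0.4697 0.1475 0.0906] tilt z 2.03 tilt atan 1.97 rad 0.3069
```

Emit:
servo_tool --deltas '[[[-0.004,0.018,0],0],[[-0.003,0.014,0],0],[[-0.001,0.01,0],0],[[0,0.006,0],0],[[0,0,0],0]]'

```text
time: 12.75
ee_pos: [0.4694, 0.148, 0.1643]
eef_rot: [-0.705, 0.71, -0.001, -0.003]
contact_force: [1.8, 0.5, -2.9]
opening: 0.0107
```

Run:
```python
from h import *
st();tilt()
```

```text
t 12.75 tcp [0.4694 0.148  0.1643] yaw 0.16 ty [-0.004 -0.007 -1.   ] F [ 1.78  0.48 -2.86] op 0.0107 q [ 0.13  0.2   1.86 -0.01  1.08  0.13]
grasp [0.469  0.1475 0.0863] tilt z 1.2 tilt atan 1.15 rad 0.3068
```

Emit:
servo_tool --deltas '[[[-0.001,0.02,0],0],[[0,0.02,0],0],[[0,0.018,0],0],[[0,0.01,0],0]]'

```text
time: 13.25
ee_pos: [0.4698, 0.1482, 0.1639]
eef_rot: [-0.704, 0.71, -0.002, -0.005]
contact_force: [-3.0, -1.0, 7.4]
opening: 0.0111
```

Run:
```python
from h import *
st();tilt()
```

```text
t 13.25 tcp [0.4698 0.1482 0.1639] yaw 0.24 ty [-0.009 -0.009 -1.   ] F [-3.04 -1.    7.38] op 0.0111 q [ 0.13  0.2   1.86 -0.01  1.09  0.13]
grasp [0.4691 0.1476 0.0859] tilt z 1.13 tilt atan 1.09 rad 0.3067
```

Run:
```python
from h import *
for n in ['scene0','s2']:
    z=load(n);W=cloud(z);hsv=cv2.cvtColor(z['im'],cv2.COLOR_BGR2HSV)
    m=(W[...,0]>.45)&(W[...,0]<.79)&(W[...,1]>.095)&(W[...,1]<.2)&(W[...,2]>.06)&(W[...,2]<.25)
    blue=cv2.inRange(hsv,(100,120,40),(130,255,255))>0
    m&=~blue
    P=W[m]; 
    if n=='s2': P=P[(P[:,0]>.56)]
    # robust plane z=a x+b y+c
    A=np.c_[P[:,:2],np.ones(len(P))]; w=np.ones(len(P),bool)
    for i in range(30):
        k,*_=np.linalg.lstsq(A[w],P[w,2],rcond=None); r=P[:,2]-A@k; w=abs(r)<.006
    print(n,'packs',w.sum(),len(P),'slope',np.degrees(np.arctan(k[0])),np.degrees(np.arctan(k[1])),r[w].std())
    # left rim (y~.214)
    m=blue&(W[...,1]>.205)&(W[...,1]<.222)&(W[...,0]>.50)&(W[...,0]<.79)&(W[...,2]>.06)
    P=W[m]; xs=[];zs=[]
    for x in np.arange(P[:,0].min()+.015,P[:,0].max()-.015,.008):
        q=P[abs(P[:,0]-x)<.004]
        if len(q)>3: xs.append(x);zs.append(np.percentile(q[:,2],90))
    k=np.polyfit(xs,zs,1);r=np.array(zs)-np.polyval(k,xs);g=abs(r)<.005;k=np.polyfit(np.array(xs)[g],np.array(zs)[g],1); print(' rim',np.degrees(np.arctan(k[0])),len(xs),g.sum())
```

```text
scene0 packs 1627 2097 slope -0.032081637525908396 0.2065418593290817 0.0030565779607945455
 rim -0.04405727020986235 21 21
s2 packs 1721 2246 slope -29.328714435641476 -0.5737095010769839 0.002907992939253088
 rim -29.35485345890543 26 26
```

By pack-top plane and rim, the hold was at 29.4°, essentially at the tick. The +7 N now means the tote is seated again; the bar slipped a few mm in the pads. Releasing and rising.

Emit:
servo_tool --deltas '[[[0,0,0],0],[[0,0,0],0],[[0,0,0],0]]' --gripper 0.4

```text
time: 13.62
ee_pos: [0.4691, 0.1482, 0.1636]
eef_rot: [-0.704, 0.71, -0.002, -0.005]
contact_force: [0.4, -0.1, -0.2]
opening: 0.0361
```

Emit:
servo_tool --deltas '[[[0,-0.1,0],0],[[0,-0.2,0],0],[[0,-0.25,0],0],[[0,-0.15,0],0]]' --gripper 0.7

```text
time: 14.12
ee_pos: [0.4678, 0.149, 0.3014]
eef_rot: [-0.703, 0.711, -0.007, -0.01]
contact_force: [0.6, 0.4, 1.1]
opening: 0.0656
```

Run:
```python
from h import *
st()
snap('scene','s3'); z=load('s3');W=cloud(z);hsv=cv2.cvtColor(z['im'],cv2.COLOR_BGR2HSV)
m=(W[...,0]>.50)&(W[...,0]<.79)&(W[...,1]>.095)&(W[...,1]<.2)&(W[...,2]>.06)&(W[...,2]<.1)&~(cv2.inRange(hsv,(100,120,40),(130,255,255))>0)
P=W[m];A=np.c_[P[:,:2],np.ones(len(P))];k,*_=np.linalg.lstsq(A,P[:,2],rcond=None);print('slope',np.degrees(np.arctan(k[0])),P.min(0),P.max(0))
c=cv2.resize(z['im'][180:350,250:450],None,fx=4,fy=3.5,interpolation=cv2.INTER_CUBIC); cv2.imwrite('pics/s3c.png',c)
yaw=np.radians(-10.5);ex=np.array([np.cos(yaw),np.sin(yaw)]);ey=np.array([-ex[1],ex[0]])
# target TCP above the grasp
g=.4775*ex-.0975*ey; print('grasp xy',g)
plan([g[0]-.035*ex[0],g[1]-.035*ex[1],.30],79.5,14)
```

```text
t 14.12 tcp [0.4678 0.149  0.3014] yaw 0.2 ty [-0.025 -0.011 -1.   ] F [0.61 0.35 1.1 ] op 0.0656 q [ 0.14  0.04  1.73 -0.01  1.4   0.13]
slope -0.22101787488203495 [0.50022322 0.09505002 0.06186164] [0.74513328 0.19999217 0.09000131]
grasp xy [ 0.45173625 -0.18288482]
[[[-0.02,0.0,-0.12],-0.2],[[-0.03,0.0,-0.11],-0.2],[[-0.04,0.0,-0.11],-0.2],[[-0.05,0.0,-0.11],-0.2],[[-0.06,0.0,-0.1],-0.2],[[-0.07,0.0,-0.09],-0.2],[[-0.08,0.0,-0.08],-0.2],[[-0.09,0.0,-0.08],-0.2],[[-0.1,0.0,-0.07],-0.19],[[-0.1,0.01,-0.06],-0.2],[[-0.11,0.0,-0.04],-0.19],[[-0.11,0.01,-0.04],-0.2],[[-0.12,0.0,-0.02],-0.19],[[-0.12,0.01,-0.01],-0.2]]
end [ 0.4165 -0.1768  0.2991] 79.57
```

View pics/s3c.png

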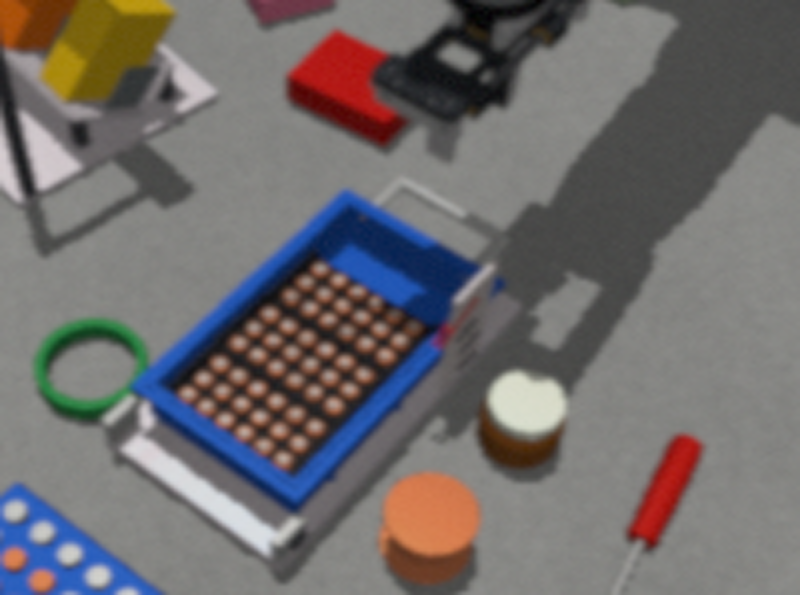

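Tote is level, with the packs at the hinge end and the gap at the handle end (crop 375,285). On to the rack.

Emit:
servo_tool --deltas '[[[-0.02,0,-0.12],-0.2],[[-0.03,0,-0.11],-0.2],[[-0.04,0,-0.11],-0.2],[[-0.05,0,-0.11],-0.2],[[-0.06,0,-0.1],-0.2],[[-0.07,0,-0.09],-0.2],[[-0.08,0,-0.08],-0.2],[[-0.09,0,-0.08],-0.2],[[-0.1,0,-0.07],-0.19],[[-0.1,0.01,-0.06],-0.2],[[-0.11,0,-0.04],-0.19],[[-0.11,0.01,-0.04],-0.2],[[-0.1,0,-0.02],-0.17],[[-0.08,0,-0.01],-0.1]]' --gripper 0.68

```text
time: 15.92
ee_pos: [0.4207, -0.1739, 0.289]
eef_rot: [0.554, -0.538, -0.438, 0.46]
contact_force: [-0.3, -0.0, -1.2]
opening: 0.0639
```

Run:
```python
from h import *
st()
snap('wrist','w4'); z=load('w4');W=cloud(z);hsv=cv2.cvtColor(z['im'],cv2.COLOR_BGR2HSV)
a=np.radians(-10.5);ex=np.array([np.cos(a),np.sin(a)]);ey=np.array([-ex[1],ex[0]])
V=W.copy();V[...,0]=W[...,:2]@ex;V[...,1]=W[...,:2]@ey
m=(cv2.inRange(hsv,(20,120,60),(33,255,255))>0)&(W[...,2]>.03)&(W[...,2]<.2)&(W[...,0]>.4)
P=V[m];print(len(P),P.min(0).round(3),P.max(0).round(3))
nt=np.array([-.5736,0,.8192]);nf=np.array([-.8192,0,-.5736])
o=P@nt; print('top off',np.percentile(o,[50,90,95]).round(4)); t=P[o>np.percentile(o,95)-.006]; print('top face',len(t),np.percentile(t,[1,50,99],axis=0).round(4))
c=t.mean(0);print(np.linalg.svd(t-c,full_matrices=False)[2][2].round(3))
fr=P@nf;print('front off',np.percentile(fr,[90,98,99.5]).round(4))
# yaw of top face sides: edges
for lo in np.arange(.47,.55,.01):
    q=t[abs(t[:,0]-lo)<.005]
    if len(q)>4: print(lo.round(3),np.percentile(q[:,1],[2,98]).round(4))
```

```text
t 15.93 tcp [ 0.4207 -0.1739  0.289 ] yaw 78.85 ty [-0.037 -0.002 -0.999] F [-0.28 -0.02 -1.17] op 0.0639 q [-0.57 -0.02  1.82 -0.02  1.37 -1.94]
3200 [ 0.476 -0.13   0.031] [0.578 0.175 0.154]
top off [-0.174  -0.173  -0.1728]
top face 3047 [[ 0.4772 -0.117   0.1211]
 [ 0.5006 -0.0962  0.1382]
 [ 0.5218 -0.0764  0.1531]]
[-0.571 -0.01   0.821]
front off [-0.4651 -0.4602 -0.4503]
0.48 [-0.1159 -0.0771]
0.49 [-0.1166 -0.0766]
0.5 [-0.1166 -0.0775]
0.51 [-0.1164 -0.0764]
0.52 [-0.1167 -0.0765]
```

View pics/w4.png

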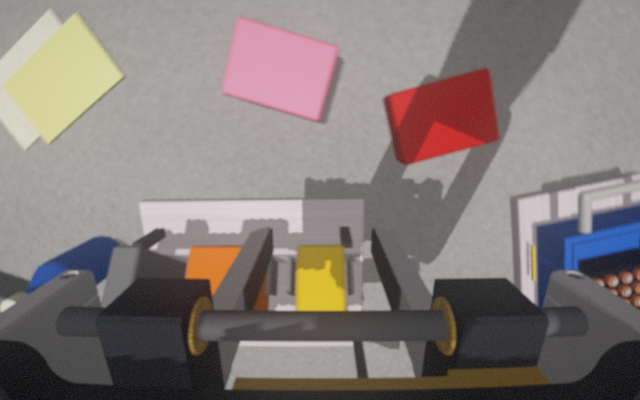

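The wrist view shows yellow (320,280) between the fingers, orange to the left. It measures Y -0.0966 in the rack-aligned frame, with the front-top corner at X≈0.476, z≈0.120, which fits the given sizes. I'll descend in front of it first.

Emit:
servo_tool --deltas '[[[-0.01,0.08,0],-0.02],[[0,0.1,0],0],[[0,0.1,0],0],[[0,0.1,0],0],[[0,0.08,0],0],[[0,0.02,0],0]]' --gripper 0.68

```text
time: 16.73
ee_pos: [0.4129, -0.1726, 0.1816]
eef_rot: [0.555, -0.533, -0.44, 0.463]
contact_force: [0.7, 0.2, 0.8]
opening: 0.064
```

```bash
cat >> h.py <<'E'
_a=np.radians(-10.5);EX=np.array([np.cos(_a),np.sin(_a)]);EY=np.array([-EX[1],EX[0]])
def rk():
    s=ctrl.observe();p=np.array(s['ee_pos']);M=rot(s['eef_rot'])
    for nm,d in [('lampH',-.11),('tcp',0),('grasp',.078),('tip',.097)]:
        q=p+d*M[:,1]; print(nm,'X',(q[:2]@EX).round(4),'Y',(q[:2]@EY).round(4),'Z',q[2].round(4))
E
python3 - <<'E'
from h import *
st();rk()
E
```

```text
t 16.73 tcp [ 0.4129 -0.1726  0.1816] yaw 79.39 ty [-0.046  0.004 -0.999] F [0.65 0.22 0.77] op 0.064 q [-0.58  0.1   1.94 -0.02  1.14 -1.95]
lampH X 0.4425 Y -0.094 Z 0.2914
tcp X 0.4374 Y -0.0945 Z 0.1816
grasp X 0.4338 Y -0.0949 Z 0.1036
tip X 0.433 Y -0.095 Z 0.0847
```

Emit:
servo_tool --deltas '[[[-0.01,-0.02,-0.03],0],[[0,0,-0.03],0],[[0,0,-0.03],0],[[0,0,-0.03],0]]'

```text
time: 17.23
ee_pos: [0.4385, -0.1793, 0.1854]
eef_rot: [0.555, -0.533, -0.44, 0.463]
contact_force: [-0.7, 1.0, -0.5]
opening: 0.0637
```

Run:
```python
from h import *
st();rk()
```

```text
t 17.23 tcp [ 0.4385 -0.1793  0.1854] yaw 79.4 ty [-0.044  0.003 -0.999] F [-0.69  0.99 -0.48] op 0.0637 q [-0.56  0.15  1.87 -0.02  1.16 -1.94]
lampH X 0.4687 Y -0.0958 Z 0.2953
tcp X 0.4639 Y -0.0963 Z 0.1854
grasp X 0.4604 Y -0.0968 Z 0.1075
tip X 0.4596 Y -0.0969 Z 0.0885
```

Emit:
servo_tool --deltas '[[[0,-0.02,-0.02],0],[[0,-0.015,-0.02],0],[[0,0,-0.017],0],[[0,0,0],0]]'

```text
time: 17.73
ee_pos: [0.4518, -0.1819, 0.1931]
eef_rot: [0.554, -0.534, -0.44, 0.463]
contact_force: [0.5, -0.3, 0.1]
opening: 0.0637
```

Run:
```python
from h import *
st();rk()
snap('scene','s5'); snap('wrist','w5')
z=load('s5')
c=cv2.resize(z['im'][80:250,190:360],None,fx=4.5,fy=3.5,interpolation=cv2.INTER_CUBIC); cv2.imwrite('pics/s5c.png',c)
```

```text
t 17.73 tcp [ 0.4518 -0.1819  0.1931] yaw 79.42 ty [-0.043  0.002 -0.999] F [ 0.53 -0.34  0.12] op 0.0637 q [-0.55  0.16  1.84 -0.02  1.18 -1.93]
lampH X 0.482 Y -0.0959 Z 0.303
tcp X 0.4773 Y -0.0965 Z 0.1931
grasp X 0.474 Y -0.097 Z 0.1151
tip X 0.4732 Y -0.0971 Z 0.0962
```

View pics/s5c.png

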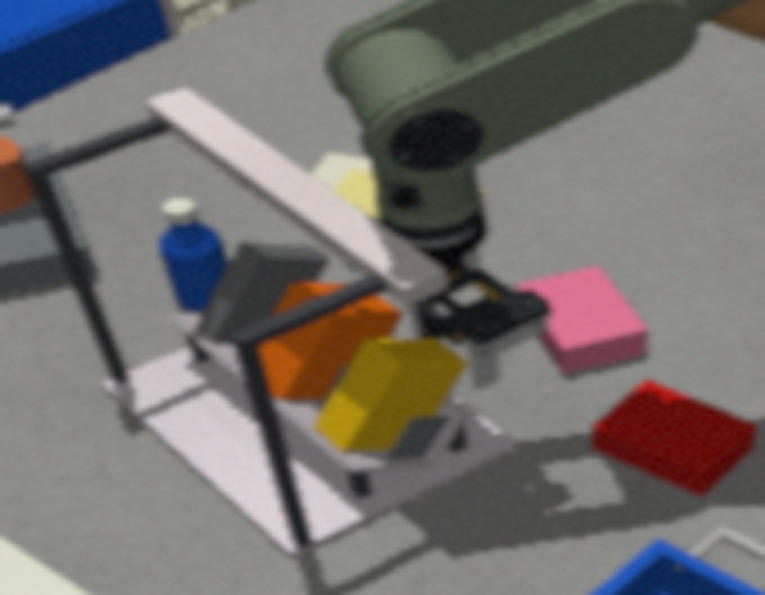

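View pics/w5.png

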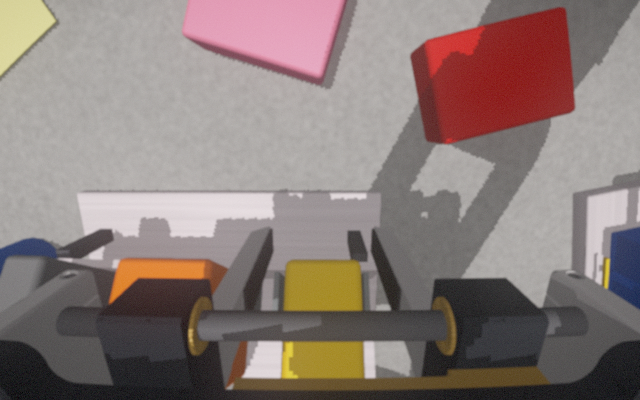

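Run:
```python
from h import *
z=load('s5');W=cloud(z);V=W.copy();V[...,0]=W[...,:2]@EX;V[...,1]=W[...,:2]@EY
for lo in np.arange(.20,.42,.02):
    m=(V[...,2]>lo)&(V[...,2]<lo+.02)&(abs(V[...,1]+.096)<.06)&(V[...,0]>.40)&(V[...,0]<.515)
    P=V[m]
    if len(P): print(lo.round(2),len(P),np.percentile(P[:,0],[1,50,98]).round(4))
m=(V[...,2]>.30)&(V[...,2]<.33)&(V[...,1]<-.05)&(V[...,1]>-.34)&(V[...,0]>.515)&(V[...,0]<.58)
P=V[m];
for y in np.arange(-.33,-.04,.03):
    q=P[abs(P[:,1]-y)<.015]
    if len(q): print('lamp Y',y.round(2),len(q),np.percentile(q[:,0],[2,98]).round(4),q[:,2].max().round(3))
```

```text
0.2 65 [0.4665 0.5049 0.5125]
0.22 128 [0.4566 0.473  0.5036]
0.24 31 [0.4573 0.4682 0.485 ]
0.26 1 [0.4601 0.4601 0.4601]
0.28 87 [0.4492 0.4884 0.5096]
0.3 64 [0.4623 0.4968 0.5146]
0.32 89 [0.4537 0.4936 0.5139]
0.34 76 [0.459  0.4912 0.5135]
0.36 66 [0.4672 0.498  0.5145]
0.38 9 [0.4958 0.5089 0.5147]
0.4 45 [0.4824 0.5032 0.513 ]
lamp Y -0.33 89 [0.5248 0.5784] 0.321
lamp Y -0.3 74 [0.5258 0.5593] 0.321
lamp Y -0.27 81 [0.524  0.5598] 0.321
lamp Y -0.24 75 [0.5256 0.5589] 0.321
lamp Y -0.21 84 [0.5236 0.5593] 0.321
lamp Y -0.18 86 [0.5255 0.5598] 0.321
lamp Y -0.15 91 [0.5246 0.5588] 0.323
lamp Y -0.12 98 [0.5183 0.5593] 0.328
lamp Y -0.09 120 [0.5155 0.5598] 0.33
lamp Y -0.06 91 [0.5253 0.5751] 0.33
```

Emit:
servo_tool --deltas '[[[0,0,-0.014],0],[[0,0,0],0]]'

```text
time: 18.08
ee_pos: [0.454, -0.1822, 0.1926]
eef_rot: [0.554, -0.533, -0.44, 0.463]
contact_force: [0.1, -0.3, -0.2]
opening: 0.0638
```

Run:
```python
from h import *
st();rk()
```

```text
t 18.07 tcp [ 0.454  -0.1822  0.1926] yaw 79.4 ty [-0.044  0.002 -0.999] F [ 0.11 -0.31 -0.19] op 0.0638 q [-0.55  0.17  1.83 -0.02  1.18 -1.93]
lampH X 0.4844 Y -0.0958 Z 0.3025
tcp X 0.4796 Y -0.0964 Z 0.1926
grasp X 0.4763 Y -0.0968 Z 0.1147
tip X 0.4754 Y -0.0969 Z 0.0957
```

Close here.

Emit:
servo_tool --deltas '[[[0,0,0],0],[[0,0,0],0],[[0,0,0],0],[[0,0,0],0]]' --gripper 0

```text
time: 18.58
ee_pos: [0.4539, -0.1821, 0.1924]
eef_rot: [0.555, -0.533, -0.44, 0.463]
contact_force: [0.8, -0.1, -0.4]
opening: 0.0433
```

Run:
```python
from h import *
st();rk()
```

```text
t 18.57 tcp [ 0.4539 -0.1821  0.1924] yaw 79.39 ty [-0.044  0.003 -0.999] F [ 0.82 -0.08 -0.42] op 0.0433 q [-0.55  0.17  1.83 -0.02  1.18 -1.92]
lampH X 0.4842 Y -0.0958 Z 0.3023
tcp X 0.4794 Y -0.0964 Z 0.1924
grasp X 0.476 Y -0.0968 Z 0.1145
tip X 0.4752 Y -0.0969 Z 0.0955
```

Emit:
servo_tool --deltas '[[[0,-0.02,0.016],0],[[0,-0.03,0.023],0],[[0,-0.04,0.03],0],[[0,-0.04,0.03],0],[[0,-0.02,0.015],0]]'

```text
time: 19.2
ee_pos: [0.4314, -0.1777, 0.2257]
eef_rot: [0.554, -0.533, -0.44, 0.463]
contact_force: [0.2, 0.3, -0.5]
opening: 0.043
```

Run:
```python
from h import *
st();rk()
snap('scene','s6')
z=load('s6')
c=cv2.resize(z['im'][80:250,190:360],None,fx=4.5,fy=3.5,interpolation=cv2.INTER_CUBIC); cv2.imwrite('pics/s6c.png',c)
```

```text
t 19.2 tcp [ 0.4314 -0.1777  0.2257] yaw 79.4 ty [-0.043  0.002 -0.999] F [ 0.19  0.32 -0.47] op 0.043 q [-0.57  0.08  1.86 -0.02  1.24 -1.94]
lampH X 0.4613 Y -0.0955 Z 0.3356
tcp X 0.4565 Y -0.0961 Z 0.2257
grasp X 0.4531 Y -0.0966 Z 0.1478
tip X 0.4523 Y -0.0967 Z 0.1288
```

View pics/s6c.png

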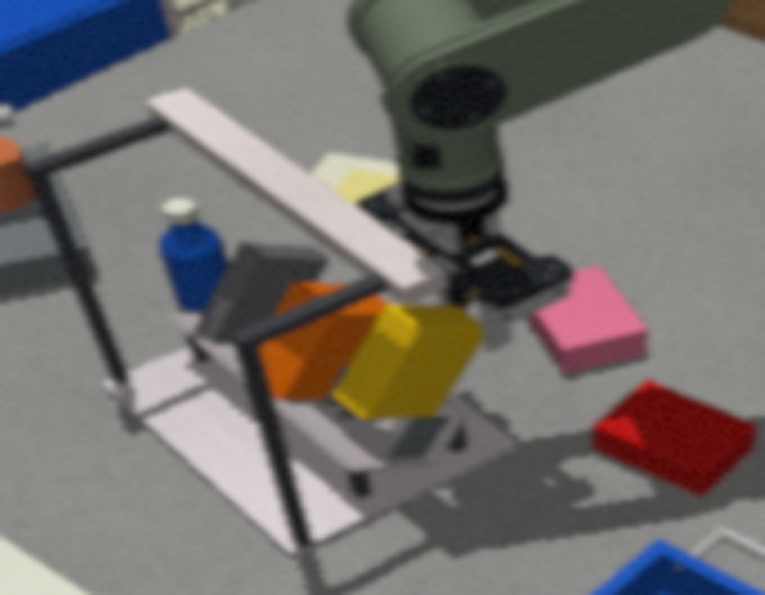

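Brick is out ~40 mm and held firmly at the same lean. I'll clear the rack a bit more and measure the gap.

Emit:
servo_tool --deltas '[[[0,-0.06,0.05],0],[[0,-0.1,0.08],0],[[0,-0.1,0.08],0],[[0,-0.06,0.06],0]]'

```text
time: 19.75
ee_pos: [0.3789, -0.1672, 0.293]
eef_rot: [0.555, -0.532, -0.44, 0.463]
contact_force: [-0.7, -0.1, -0.2]
opening: 0.0436
```

Run:
```python
from h import *
st();rk()
snap('top','t7');snap('wrist','w7')
z=load('t7');W=cloud(z);im=z['im'];hsv=cv2.cvtColor(im,cv2.COLOR_BGR2HSV)
c=cv2.resize(im[110:250,200:480],None,fx=2.85,fy=2.85,interpolation=cv2.INTER_CUBIC); cv2.imwrite('pics/t7c.png',c)
for v in range(0,400):
    r=W[v]; m=(abs(r[:,1]-.146)<.04)&(r[:,0]>.44)&(r[:,0]<.62)&(r[:,2]>0)
    if m.sum()>3: print(v,np.nanmedian(r[m],0).round(4),np.median(hsv[v][m],0).astype(int))
```

```text
t 19.75 tcp [ 0.3789 -0.1672  0.293 ] yaw 79.42 ty [-0.046  0.004 -0.999] F [-0.65 -0.11 -0.25] op 0.0436 q [-0.61 -0.12  1.9  -0.02  1.4  -1.99]
lampH X 0.4081 Y -0.0948 Z 0.4029
tcp X 0.403 Y -0.0953 Z 0.293
grasp X 0.3994 Y -0.0957 Z 0.2151
tip X 0.3985 Y -0.0958 Z 0.1961
174 [0.6187 0.1408 0.0775] [  9  78 179]
175 [0.6159 0.1449 0.0738] [  8  96 149]
176 [0.6132 0.1474 0.0699] [  8 101 103]
177 [0.6098 0.1472 0.0699] [ 7 69 74]
178 [0.6057 0.1469 0.072 ] [  7  77 107]
179 [0.6014 0.1421 0.0746] [  8  89 155]
180 [0.5984 0.1467 0.0731] [  8  89 143]
181 [0.5948 0.1464 0.0715] [  7 103 107]
182 [0.592  0.1466 0.0688] [ 7 74 76]
183 [0.5882 0.1449 0.0701] [ 8 72 96]
184 [0.5837 0.147  0.0745] [  8  84 154]
185 [0.5806 0.147  0.0737] [  9  96 152]
186 [0.5772 0.1465 0.0714] [  7 103 121]
187 [0.574  0.1467 0.0704] [ 7 72 74]
188 [0.5708 0.146  0.0682] [165  26  51]
189 [0.5699 0.1454 0.0534] [116  94  68]
190 [0.5699 0.1465 0.0337] [111 170 145]
191 [0.5659 0.1464 0.035 ] [110 189 199]
192 [0.5625 0.1464 0.0338] [110 192 212]
193 [0.5588 0.1447 0.0346] [110 191 213]
194 [0.5554 0.14
[... 636 characters left out ...]
36]
210 [0.4995 0.1465 0.0195] [165   3 236]
211 [0.496  0.1476 0.0196] [165   2 235]
212 [0.4923 0.1475 0.0196] [165   2 235]
213 [0.4889 0.1476 0.0186] [165   2 236]
214 [0.4851 0.1456 0.0197] [165   2 236]
215 [0.4816 0.1477 0.0187] [150   4 228]
216 [0.4714 0.1468 0.0841] [  9  11 198]
217 [0.4677 0.1449 0.0854] [ 14  16 204]
218 [0.4646 0.1451 0.0841] [ 15  16 188]
219 [0.4619 0.1659 0.0794] [ 15  16 160]
220 [0.4653 0.155  0.0009] [ 15  18 159]
221 [0.4617 0.1443 0.0016] [ 15  17 164]
222 [0.4579 0.1476 0.0017] [ 15  17 165]
223 [0.4543 0.1333 0.0022] [ 15  17 165]
224 [0.4507 0.1476 0.0027] [ 15  18 165]
225 [0.4469 0.1296 0.0019] [ 15  17 164]
226 [0.4436 0.1476 0.0014] [ 16  17 164]
```

View pics/t7c.png

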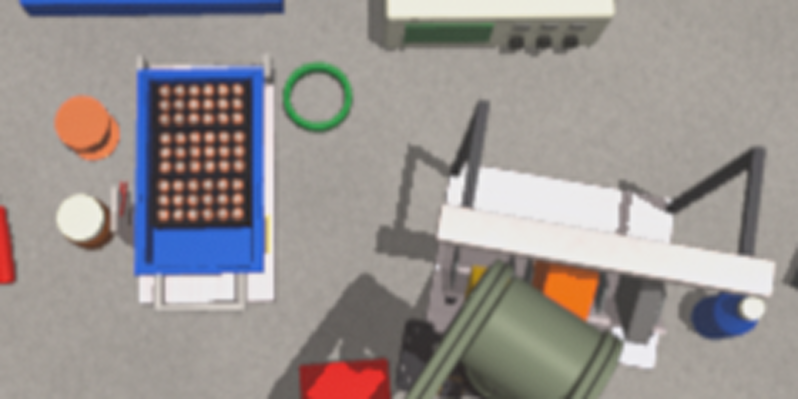

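View pics/w7.png

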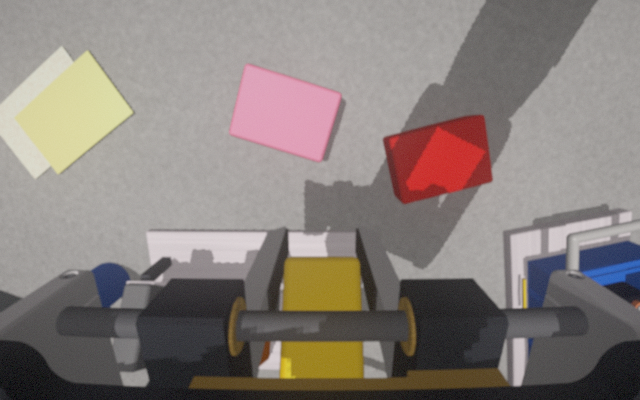

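Run:
```python
from h import *
for n in ['t7','s3','scene0','top0','w1']:
    z=load(n);W=cloud(z)
    m=(W[...,1]>.219)&(W[...,1]<.24)&(W[...,0]>.49)&(W[...,0]<.65)&(W[...,2]>.10)&(W[...,2]<.2)
    P=W[m]
    if len(P)>3: print(n,len(P),np.percentile(P,[3,50,97],axis=0).round(4).tolist())
# held brick measured in tool frame from w7
z=load('w7');W=cloud(z);hsv=cv2.cvtColor(z['im'],cv2.COLOR_BGR2HSV)
m=(cv2.inRange(hsv,(20,120,60),(33,255,255))>0)&(W[...,2]>.15)
P=W[m];V=np.c_[P[:,:2]@EX,P[:,:2]@EY,P[:,2]];c=V.mean(0);print(len(P),'n',np.linalg.svd(V-c,full_matrices=False)[2][2],V.min(0).round(4),V.max(0).round(4))
n=np.linalg.svd(V-c,full_matrices=False)[2][2]; print('lean',np.degrees(np.arctan2(abs(n[0]),abs(n[2]))))
```

```text
t7 116 [[0.5448, 0.2253, 0.1027], [0.5705, 0.2268, 0.1477], [0.6051, 0.2315, 0.1795]]
s3 154 [[0.5479, 0.227, 0.1041], [0.5768, 0.2309, 0.1456], [0.6055, 0.2328, 0.1784]]
scene0 154 [[0.5477, 0.2271, 0.1022], [0.5772, 0.2309, 0.1448], [0.6052, 0.2328, 0.1799]]
top0 114 [[0.5446, 0.2249, 0.1027], [0.5704, 0.2269, 0.1492], [0.6051, 0.231, 0.1788]]
w1 2424 [[0.5456, 0.2279, 0.1062], [0.5675, 0.2294, 0.1647], [0.5961, 0.2328, 0.1791]]
9052 n [-0.09418312 -0.9936639   0.06133176] [ 0.3715 -0.1257  0.2143] [ 0.4504 -0.0375  0.3293]
lean 56.927946568116795
```

The plate at y 0.227 leaves too little room to enter the tote with the brick leaning +y. Instead I'll rotate the brick upright in the pads beforehand: press its low back edge lightly against the fixed lamp bar's front-bottom edge (X≈0.524, z≈0.292) while rising along an arc.

Emit:
servo_tool --deltas '[[[0,-0.06,0.04],0],[[0,-0.12,0.03],0],[[0,-0.14,0.01],0],[[0,-0.12,0],0],[[0,-0.07,0],0],[[0,0,0],0]]'

```text
time: 20.6
ee_pos: [0.3667, -0.1641, 0.3979]
eef_rot: [0.557, -0.531, -0.44, 0.464]
contact_force: [0.0, 1.3, -1.1]
opening: 0.0436
```

Run:
```python
from h import *
st();rk()
snap('scene','s8')
z=load('s8');W=cloud(z);hsv=cv2.cvtColor(z['im'],cv2.COLOR_BGR2HSV)
m=(cv2.inRange(hsv,(20,120,60),(33,255,255))>0)&(W[...,2]>.2)&(W[...,0]>.35)&(W[...,1]<-.05)&(W[...,1]>-.3)
P=W[m];V=np.c_[P[:,:2]@EX,P[:,:2]@EY,P[:,2]]
print(len(V),V.min(0).round(4),V.max(0).round(4))
s=V[V[:,1]>np.percentile(V[:,1],90)-.012]
r=cv2.minAreaRect(s[:,[0,2]].astype(np.float32));print('side rect (X,Z)',r)
c=cv2.resize(z['im'][60:230,190:360],None,fx=4.5,fy=3.5,interpolation=cv2.INTER_CUBIC); cv2.imwrite('pics/s8c.png',c)
```

```text
t 20.6 tcp [ 0.3667 -0.1641  0.3979] yaw 79.42 ty [-0.05   0.006 -0.999] F [ 0.01  1.31 -1.1 ] op 0.0436 q [-0.62 -0.21  1.77 -0.02  1.63 -2.01]
lampH X 0.396 Y -0.0942 Z 0.5078
tcp X 0.3905 Y -0.0945 Z 0.3979
grasp X 0.3866 Y -0.0947 Z 0.32
tip X 0.3856 Y -0.0948 Z 0.301
870 [ 0.3755 -0.1199  0.242 ] [ 0.5066 -0.05    0.4333]
side rect (X,Z) ((0.42338573932647705, 0.34460583329200745), (0.08182749897241592, 0.19783733785152435), 34.46895980834961)
```

View pics/s8c.png

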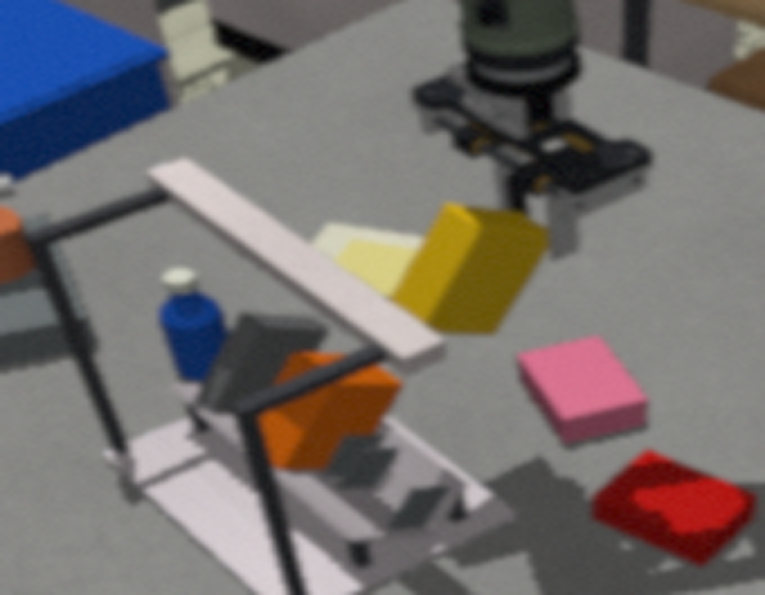

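Emit:
servo_tool --deltas '[[[0,0,-0.03],0],[[0,0,-0.03],0],[[0,0,-0.02],0],[[0,-0.03,-0.014],0],[[0,-0.03,-0.014],0],[[0,-0.03,-0.014],0]]'

```text
time: 21.4
ee_pos: [0.3906, -0.1678, 0.4101]
eef_rot: [0.562, -0.526, -0.437, 0.466]
contact_force: [-3.3, 0.8, -0.5]
opening: 0.0435
```

```bash
cat >> h.py <<'E'
def look(fn):
    snap('scene',fn)
    z=load(fn);W=cloud(z);hsv=cv2.cvtColor(z['im'],cv2.COLOR_BGR2HSV)
    m=(cv2.inRange(hsv,(20,120,60),(33,255,255))>0)&(W[...,2]>.2)&(W[...,0]>.35)&(W[...,1]<-.05)&(W[...,1]>-.3)
    P=W[m];V=np.c_[P[:,:2]@EX,P[:,:2]@EY,P[:,2]]
    s=V[V[:,1]>np.percentile(V[:,1],90)-.012]
    print(len(V),V.min(0).round(4),V.max(0).round(4),'side rect (X,Z)',cv2.minAreaRect(s[:,[0,2]].astype(np.float32)))
    c=cv2.resize(z['im'][60:230,190:360],None,fx=4,fy=3,interpolation=cv2.INTER_CUBIC); cv2.imwrite(f'pics/{fn}c.png',c)
E
python3 - <<'E'
from h import *
st();rk();look('s9')
E
```

```text
t 21.4 tcp [ 0.3906 -0.1678  0.4101] yaw 79.4 ty [-0.063  0.013 -0.998] F [-3.28  0.8  -0.51] op 0.0435 q [-0.6  -0.16  1.69 -0.02  1.66 -1.98]
lampH X 0.4217 Y -0.0939 Z 0.5198
tcp X 0.4146 Y -0.0938 Z 0.4101
grasp X 0.4096 Y -0.0936 Z 0.3322
tip X 0.4084 Y -0.0936 Z 0.3133
814 [ 0.4008 -0.1185  0.2521] [ 0.5154 -0.0486  0.4475] side rect (X,Z) ((0.44596460461616516, 0.3559718132019043), (0.07997490465641022, 0.20112840831279755), 29.811729431152344)
```

View pics/s9c.png

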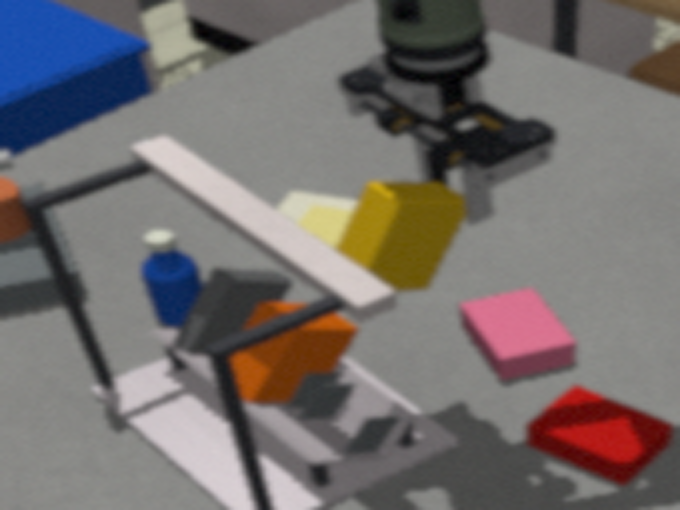

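Emit:
servo_tool --deltas '[[[0,-0.09,-0.025],0],[[0,-0.09,-0.05],0],[[0,-0.08,-0.06],0],[[0,0,-0.02],0]]'

```text
time: 21.95
ee_pos: [0.4238, -0.1738, 0.4622]
eef_rot: [0.563, -0.525, -0.436, 0.466]
contact_force: [-8.7, 0.5, 3.0]
opening: 0.0437
```

Run:
```python
from h import *
st();rk();look('s10')
```

```text
t 21.95 tcp [ 0.4238 -0.1738  0.4622] yaw 79.36 ty [-0.068  0.015 -0.998] F [-8.7   0.48  3.01] op 0.0437 q [-0.57 -0.09  1.53 -0.02  1.76 -1.95]
lampH X 0.456 Y -0.0939 Z 0.572
tcp X 0.4484 Y -0.0937 Z 0.4622
grasp X 0.443 Y -0.0935 Z 0.3844
tip X 0.4417 Y -0.0935 Z 0.3655
879 [ 0.435  -0.1184  0.286 ] [ 0.5236 -0.054   0.4968] side rect (X,Z) ((0.48134222626686096, 0.3931284248828888), (0.08249130845069885, 0.21183255314826965), 3.0044660568237305)
```

View pics/s10c.png

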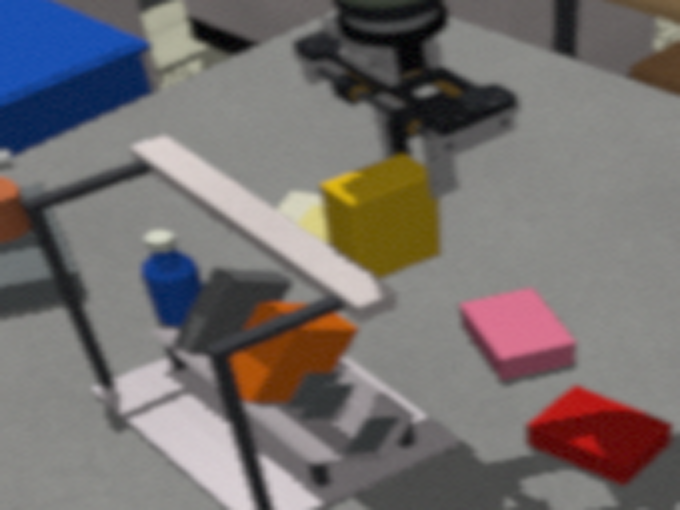

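Brick is now within ~3° of upright in the grip, and the lamp and rack have not moved. Backing off, then traveling to the tote.

Emit:
servo_tool --deltas '[[[0,0,0.08],0],[[0,0,0.15],0],[[0,0,0.1],0]]'

```text
time: 22.38
ee_pos: [0.358, -0.1614, 0.4658]
eef_rot: [0.561, -0.526, -0.438, 0.466]
contact_force: [0.3, 0.5, -0.6]
opening: 0.0437
```

Run:
```python
from h import *
st();rk()
plan([.556,.1965,.40],0.2,15)
```

```text
t 22.38 tcp [ 0.358  -0.1614  0.4658] yaw 79.46 ty [-0.063  0.013 -0.998] F [ 0.33  0.55 -0.6 ] op 0.0437 q [-0.63 -0.24  1.66 -0.03  1.79 -2.02]
lampH X 0.3885 Y -0.0937 Z 0.5756
tcp X 0.3814 Y -0.0935 Z 0.4658
grasp X 0.3764 Y -0.0934 Z 0.388
tip X 0.3752 Y -0.0933 Z 0.369
[[[0.13,0.02,-0.04],0.18],[[0.13,0.02,-0.03],0.18],[[0.14,0.02,-0.02],0.19],[[0.14,0.02,-0.01],0.18],[[0.14,0.02,0.01],0.19],[[0.13,0.02,0.02],0.18],[[0.13,0.02,0.03],0.19],[[0.13,0.02,0.04],0.18],[[0.12,0.02,0.05],0.19],[[0.12,0.02,0.07],0.18],[[0.11,0.03,0.08],0.19],[[0.11,0.02,0.09],0.18],[[0.1,0.03,0.09],0.19],[[0.09,0.02,0.11],0.18],[[0.07,0.03,0.11],0.19]]
end [0.5554 0.197  0.3998] 0.1
```

Emit:
servo_tool --deltas '[[[0.13,0.02,-0.04],0.18],[[0.13,0.02,-0.03],0.18],[[0.14,0.02,-0.02],0.19],[[0.14,0.02,-0.01],0.18],[[0.14,0.02,0.01],0.19],[[0.13,0.02,0.02],0.18],[[0.13,0.02,0.03],0.19],[[0.13,0.02,0.04],0.18],[[0.12,0.02,0.05],0.19],[[0.12,0.02,0.07],0.18],[[0.11,0.03,0.08],0.19],[[0.11,0.02,0.09],0.18],[[0.1,0.03,0.09],0.19],[[0.07,0.02,0.08],0.15],[[0.03,0.02,0.05],0.07],[[0,0,0],0]]'

```text
time: 24.38
ee_pos: [0.5504, 0.1838, 0.4008]
eef_rot: [0.713, -0.701, -0.004, 0.017]
contact_force: [0.4, -0.1, -0.1]
opening: 0.0436
```

Run:
```python
from h import *
st();snap('scene','s11');snap('wrist','w11')
z=load('s11');c=cv2.resize(z['im'][130:330,230:430],None,fx=3.5,fy=3,interpolation=cv2.INTER_CUBIC); cv2.imwrite('pics/s11c.png',c)
for n in ['s11','w11']:
    z=load(n);W=cloud(z);hsv=cv2.cvtColor(z['im'],cv2.COLOR_BGR2HSV)
    m=(cv2.inRange(hsv,(20,110,50),(33,255,255))>0)&(W[...,2]>.15)&(W[...,0]>.45)&(W[...,1]>.05)
    P=W[m]; print(n,len(P),np.percentile(P,[1,50,99],axis=0).round(4).tolist())
```

```text
t 24.38 tcp [0.5504 0.1838 0.4008] yaw 1.65 ty [-0.019  0.016 -1.   ] F [ 0.43 -0.1  -0.06] op 0.0436 q [0.17 0.17 1.39 0.02 1.6  0.14]
s11 462 [[0.531, 0.1078, 0.2317], [0.5707, 0.1556, 0.2719], [0.5951, 0.2127, 0.4317]]
w11 10270 [[0.5271, 0.1114, 0.244], [0.5516, 0.1794, 0.3337], [0.5912, 0.2122, 0.4307]]
```

View pics/s11c.png

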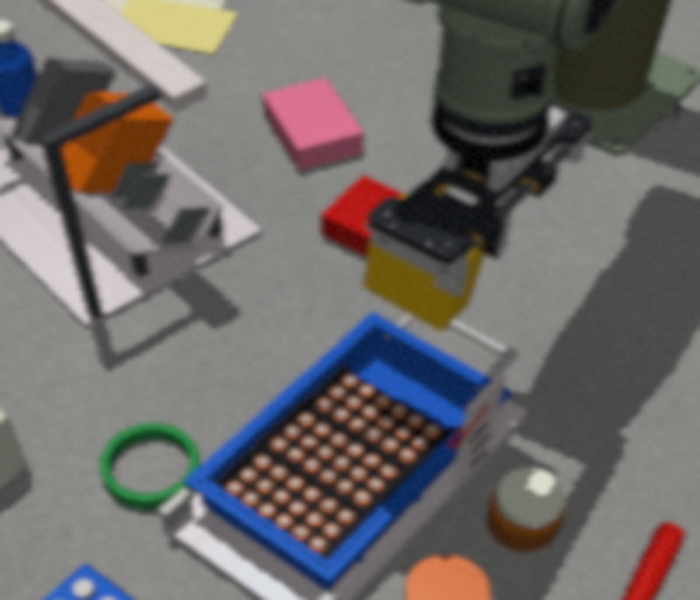

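View pics/w11.png

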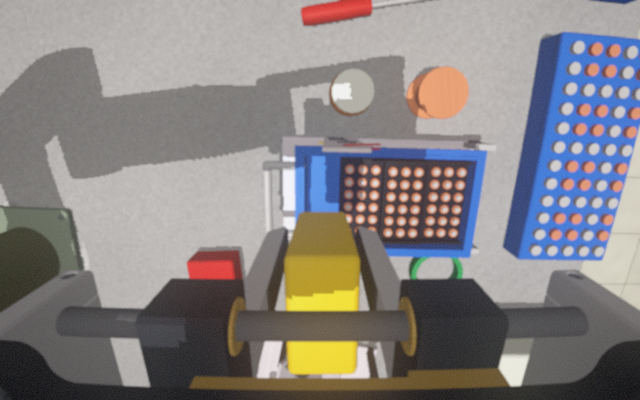

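Run:
```python
from h import *
z=load('w11');W=cloud(z)
for r in range(212,300,8): print(r,W[r,320].round(4))
hsv=cv2.cvtColor(z['im'],cv2.COLOR_BGR2HSV)
ye=cv2.inRange(hsv,(20,110,50),(33,255,255))>0
for r in [222,235,250]:
    c=np.where(ye[r,240:400])[0]+240; print(r,c.min(),c.max(),W[r,c.min()+2].round(4),W[r,c.max()-2].round(4))
z=load('s11');W=cloud(z);hsv=cv2.cvtColor(z['im'],cv2.COLOR_BGR2HSV)
m=(cv2.inRange(hsv,(20,110,50),(33,255,255))>0)&(W[...,2]>.15)&(W[...,0]>.45)&(W[...,1]>.05)
P=W[m];P=P[P[:,2]<.33]
for y in np.arange(.11,.21,.01):
    q=P[abs(P[:,1]-y)<.005]
    if len(q)>3: print('s11 y',y.round(3),'zmin',q[:,2].min().round(4),'x',np.percentile(q[:,0],[5,50,95]).round(4))
```

```text
212 [0.5464 0.1805 0.2301]
220 [0.547  0.1826 0.2574]
228 [0.5475 0.1836 0.2779]
236 [0.5479 0.185  0.2965]
244 [0.5482 0.1858 0.3116]
252 [0.5485 0.1875 0.3264]
260 [0.5487 0.1848 0.3312]
268 [0.5488 0.1805 0.3326]
276 [0.549  0.1756 0.3328]
284 [0.5491 0.1704 0.3328]
292 [0.5492 0.1659 0.3339]
222 298 346 [0.5313 0.182  0.2622] [0.566  0.1834 0.2626]
235 294 351 [0.5314 0.1845 0.295 ] [0.5676 0.1854 0.2942]
250 287 357 [0.53   0.1861 0.3223] [0.5693 0.1867 0.3205]
s11 y 0.11 zmin 0.2326 x [0.5704 0.5715 0.5733]
s11 y 0.12 zmin 0.2336 x [0.57   0.5717 0.5733]
s11 y 0.13 zmin 0.2352 x [0.5701 0.5715 0.5731]
s11 y 0.14 zmin 0.2335 x [0.5701 0.5713 0.5726]
s11 y 0.15 zmin 0.2294 x [0.5691 0.571  0.5724]
s11 y 0.16 zmin 0.2318 x [0.5689 0.5706 0.5722]
s11 y 0.17 zmin 0.2304 x [0.5686 0.5698 0.5719]
s11 y 0.18 zmin 0.2274 x [0.5341 0.5545 0.5709]
s11 y 0.19 zmin 0.3102 x [0.5389 0.5486 0.5686]
```

Brick hangs nearly upright (~4° lean), bottom z≈0.228, in line with the gap. Small alignment, then descend to just above the rim.

Emit:
servo_tool --deltas '[[[0.005,0.06,0.01],0.03],[[0.005,0.12,0.01],0.03],[[0,0.14,0],0],[[0,0.12,0],0],[[0,0.06,0],0],[[0,0,0],0]]'

```text
time: 25.22
ee_pos: [0.5498, 0.1864, 0.2981]
eef_rot: [0.713, -0.701, 0.008, 0.002]
contact_force: [0.2, 0.3, -1.0]
opening: 0.0438
```

```bash
cat >> h.py <<'E'
def brick(fn):
    snap('scene',fn+'s');snap('wrist',fn+'w');st()
    z=load(fn+'w');W=cloud(z);hsv=cv2.cvtColor(z['im'],cv2.COLOR_BGR2HSV);ye=cv2.inRange(hsv,(20,110,50),(33,255,255))>0
    for r in range(206,300,8):
        c=np.where(ye[r,240:400])[0]+240
        if len(c)>20: print(r,'mid',W[r,(c.min()+c.max())//2].round(4),'edges',W[r,c.min()+2].round(4),W[r,c.max()-2].round(4))
    z=load(fn+'s');W=cloud(z);hsv=cv2.cvtColor(z['im'],cv2.COLOR_BGR2HSV)
    m=(cv2.inRange(hsv,(20,110,50),(33,255,255))>0)&(W[...,2]>.05)&(W[...,0]>.5)&(W[...,0]<.6)&(W[...,1]>.05)&(W[...,1]<.22)
    P=W[m]
    for y in np.arange(.10,.21,.015):
        q=P[abs(P[:,1]-y)<.006]
        if len(q)>3: print('s y',y.round(3),'z',q[:,2].min().round(4),q[:,2].max().round(4),'x',np.percentile(q[:,0],[5,50,95]).round(4))
    c=cv2.resize(z['im'][150:320,260:430],None,fx=4,fy=3.4,interpolation=cv2.INTER_CUBIC); cv2.imwrite(f'pics/{fn}c.png',c)
E
python3 - <<'E'
from h import *
brick('b12')
E
```

```text
t 25.32 tcp [0.5506 0.1866 0.2997] yaw -0.43 ty [-0.012  0.017 -1.   ] F [ 0.32  0.22 -0.34] op 0.0438 q [0.17 0.23 1.53 0.02 1.4  0.17]
214 mid [0.5496 0.1843 0.1354] edges [0.5321 0.1839 0.1342] [0.5671 0.1838 0.1342]
222 mid [0.5491 0.1865 0.1619] edges [0.5318 0.1862 0.1611] [0.5673 0.1852 0.1586]
230 mid [0.5493 0.187  0.1803] edges [0.5314 0.1874 0.1813] [0.5682 0.1866 0.1794]
238 mid [0.5496 0.1889 0.1996] edges [0.5317 0.1887 0.1991] [0.5682 0.1881 0.1977]
246 mid [0.5498 0.1897 0.2139] edges [0.5306 0.1891 0.2126] [0.5696 0.1886 0.2117]
254 mid [0.5499 0.1904 0.2264] edges [0.5305 0.1904 0.2265] [0.5696 0.1893 0.2243]
262 mid [0.55   0.1871 0.2298] edges [0.5296 0.1871 0.2299] [0.5704 0.1863 0.2283]
270 mid [0.5505 0.1822 0.2301] edges [0.5294 0.182  0.2298] [0.5717 0.181  0.2279]
278 mid [0.5533 0.1777 0.2311] edges [0.5305 0.1776 0.231 ] [0.5721 0.1923 0.2562]
286 mid [0.5522 0.1729 0.2316] edges [0.5305 0.173  0.2319] [0.5719 0.1834 0.2488]
294 mid [0.5527 0.1672 0.231 ] edges [0.5301 0.1672 0.231 ] [0.5721 0.1829 0.2551]
s y 0.115 z 0.1297 0.2373 x [0.5333 0.568  0.5695]
s y 0.13 z 0.1267 0.1849 x [0.5669 0.5689 0.5709]
s y 0.145 z 0.1319 0.186 x [0.5674 0.5692 0.5715]
s y 0.16 z 0.1279 0.1854 x [0.5679 0.5691 0.5709]
s y 0.175 z 0.1293 0.3352 x [0.5676 0.5692 0.5739]
s y 0.19 z 0.1632 0.2278 x [0.5361 0.5461 0.5625]
```

View pics/b12c.png

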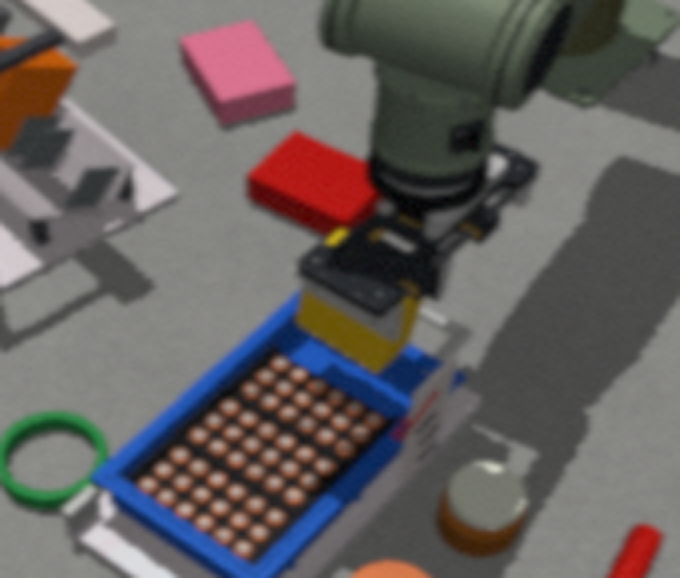

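View pics/b12w.png

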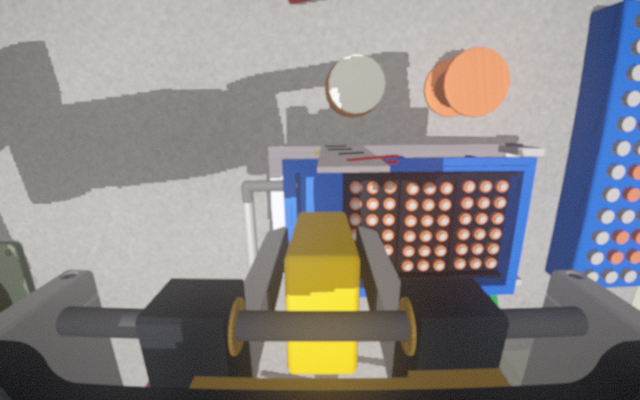

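Run:
```python
from h import *
z=load('b12w');W=cloud(z)
for r in [185,200,208]:
    print(r,[(c,*W[r,c].round(4)) for c in range(282,362,5)])
z=load('b12s');W=cloud(z);im=z['im']
hsv=cv2.cvtColor(im,cv2.COLOR_BGR2HSV)
# scene: pack top points min x ; rim of the handle-end wall 
m=(W[...,1]>.1)&(W[...,1]<.2)&(W[...,0]>.5)&(W[...,0]<.62)
nb=~(cv2.inRange(hsv,(100,110,40),(130,255,255))>0)
ye=cv2.inRange(hsv,(18,100,40),(35,255,255))>0
p=W[m&nb&~ye&(W[...,2]>.066)&(W[...,2]<.085)]; print('pack minx scene',np.percentile(p[:,0],[0,1,2,5]).round(4))
p=W[m&~nb&(W[...,2]>.084)&(W[...,2]<.095)]; print('rim scene',np.percentile(p[:,0],[1,50,99]).round(4))
```

```text
185 [(282, np.float64(0.5075), np.float64(0.1992), np.float64(0.0862)), (287, np.float64(0.5128), np.float64(0.1995), np.float64(0.0876)), (292, np.float64(0.5183), np.float64(0.2003), np.float64(0.0914)), (297, np.float64(0.5208), np.float64(0.1946), np.float64(0.0664)), (302, np.float64(0.5237), np.float64(0.1875), np.float64(0.0349)), (307, np.float64(0.5296), np.float64(0.1873), np.float64(0.0343)), (312, np.float64(0.5356), np.float64(0.1875), np.float64(0.0351)), (317, np.float64(0.5416), np.float64(0.1873), np.float64(0.0345)), (322, np.float64(0.5475), np.float64(0.1874), np.float64(0.0352)), (327, np.float64(0.5535), np.float64(0.1875), np.float64(0.0354)), (332, np.float64(0.5594), np.float64(0.1875), np.float64(0.0355)), (337, np.float64(0.5654), np.float64(0.1873), np.float64(0.035)), (342, np.float64(0.571), np.float64(0.1887), np.float64(0.0411)), (347, np.float64(0.5748), np.float64(0.1953), np.float64(0.0703)), (352, np.float64(0.5796), np.float64(0.1966), np.float64(0.076)), (357, np.float64(0.5848), np.float64(0.1967), np.float64(0.0768))]
200 [(282, np.float64(0.49
[... 1494 characters left out ...]
 np.float64(0.0357)), (317, np.float64(0.5413), np.float64(0.1589), np.float64(0.0353)), (322, np.float64(0.5473), np.float64(0.1587), np.float64(0.0348)), (327, np.float64(0.5534), np.float64(0.1589), np.float64(0.0357)), (332, np.float64(0.5595), np.float64(0.1585), np.float64(0.0343)), (337, np.float64(0.5655), np.float64(0.159), np.float64(0.036)), (342, np.float64(0.5712), np.float64(0.1613), np.float64(0.0434)), (347, np.float64(0.5753), np.float64(0.1692), np.float64(0.069)), (352, np.float64(0.5802), np.float64(0.1711), np.float64(0.0754)), (357, np.float64(0.5854), np.float64(0.1714), np.float64(0.0764))]
pack minx scene [0.5006 0.5368 0.5722 0.5743]
rim scene [0.5083 0.5152 0.522 ]
```

Emit:
servo_tool --deltas '[[[-0.008,0.04,0],-0.01],[[0,0.05,0],0],[[0,0.05,0],0],[[0,0.04,0],0],[[0,0.02,0],0]]'

```text
time: 25.95
ee_pos: [0.5498, 0.1876, 0.2596]
eef_rot: [0.713, -0.701, 0.003, 0.002]
contact_force: [0.1, 1.4, -0.0]
opening: 0.0437
```

Run:
```python
from h import *
brick('b13')
```

```text
t 26.05 tcp [0.5496 0.1876 0.2596] yaw -0.13 ty [-0.007  0.017 -1.   ] F [ 0.76  0.99 -0.54] op 0.0442 q [0.17 0.26 1.57 0.02 1.32 0.17]
214 mid [0.5499 0.1855 0.0955] edges [0.5324 0.1851 0.0945] [0.5674 0.1848 0.0935]
222 mid [0.5492 0.1872 0.1208] edges [0.5311 0.1872 0.1208] [0.5683 0.1863 0.1183]
230 mid [0.5493 0.1883 0.1408] edges [0.5307 0.1887 0.142 ] [0.5681 0.1881 0.1403]
238 mid [0.5495 0.1898 0.1591] edges [0.5317 0.1901 0.16  ] [0.5681 0.1892 0.1577]
246 mid [0.5496 0.1906 0.1736] edges [0.5305 0.1906 0.1738] [0.5694 0.19   0.1723]
254 mid [0.5496 0.191  0.1856] edges [0.53   0.1909 0.1855] [0.57   0.1901 0.1837]
262 mid [0.5491 0.1886 0.1907] edges [0.5287 0.1879 0.1895] [0.57   0.1879 0.1893]
270 mid [0.5497 0.1833 0.1902] edges [0.5291 0.1829 0.1897] [0.57   0.1837 0.1908]
278 mid [0.5525 0.1784 0.1906] edges [0.5301 0.178  0.19  ] [0.5717 0.1899 0.2103]
286 mid [0.5537 0.1738 0.1916] edges [0.5302 0.174  0.192 ] [0.5717 0.1931 0.2228]
294 mid [0.5537 0.1692 0.1925] edges [0.53   0.1683 0.1913] [0.5718 0.1894 0.2235]
s y 0.115 z 0.1005 0.1984 x [0.5326 0.5698 0.5716]
s y 0.13 z 0.095 0.1459 x [0.5688 0.5706 0.5718]
s y 0.145 z 0.0941 0.1487 x [0.5692 0.5703 0.5717]
s y 0.16 z 0.0934 0.301 x [0.5692 0.5707 0.5917]
s y 0.175 z 0.0914 0.2932 x [0.5689 0.5706 0.5754]
s y 0.19 z 0.1064 0.3043 x [0.5371 0.5497 0.5685]
```

View pics/b13w.png

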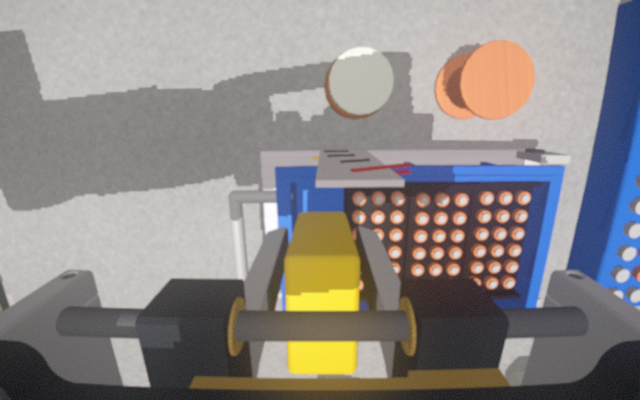

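Emit:
servo_tool --deltas '[[[-0.018,-0.005,0],0],[[0,0,0],0]]'

```text
time: 26.3
ee_pos: [0.5462, 0.1876, 0.2613]
eef_rot: [0.713, -0.701, 0.003, 0.001]
contact_force: [-0.5, 0.4, -0.6]
opening: 0.0434
```

Run:
```python
from h import *
brick('b14')
```

```text
t 26.4 tcp [0.5464 0.1876 0.2613] yaw -0.13 ty [-0.006  0.018 -1.   ] F [ 0.1  0.8 -0.2] op 0.0436 q [0.17 0.25 1.58 0.02 1.32 0.17]
214 mid [0.5453 0.1853 0.0969] edges [0.5286 0.1851 0.0962] [0.5627 0.1855 0.0973]
222 mid [0.5463 0.1872 0.1226] edges [0.5281 0.1872 0.1227] [0.5653 0.1866 0.1209]
230 mid [0.5471 0.1886 0.1434] edges [0.5283 0.1884 0.1432] [0.5661 0.1873 0.1402]
238 mid [0.5471 0.19   0.1616] edges [0.5287 0.1902 0.1621] [0.5659 0.1888 0.1587]
246 mid [0.5465 0.1914 0.1775] edges [0.5274 0.1905 0.1756] [0.5664 0.1897 0.1737]
254 mid [0.5466 0.1919 0.1894] edges [0.5271 0.1914 0.1886] [0.5662 0.1911 0.1878]
262 mid [0.5466 0.1889 0.1933] edges [0.5262 0.1877 0.1912] [0.5669 0.1881 0.1919]
270 mid [0.5466 0.1833 0.1922] edges [0.5262 0.1833 0.1925] [0.5678 0.1826 0.191 ]
278 mid [0.5483 0.1789 0.1935] edges [0.5274 0.1793 0.1942] [0.5683 0.1832 0.2009]
286 mid [0.5506 0.1735 0.193 ] edges [0.527  0.1734 0.1931] [0.5686 0.1947 0.2275]
294 mid [0.5495 0.1683 0.1933] edges [0.5269 0.1683 0.1934] [0.5686 0.1842 0.2176]
s y 0.115 z 0.0999 0.1999 x [0.5286 0.5661 0.5683]
s y 0.13 z 0.0981 0.1478 x [0.5661 0.5668 0.5681]
s y 0.145 z 0.0946 0.1492 x [0.5657 0.5672 0.5683]
s y 0.16 z 0.0916 0.3034 x [0.5654 0.5666 0.5867]
s y 0.175 z 0.0927 0.291 x [0.5655 0.5669 0.5693]
s y 0.19 z 0.1001 0.192 x [0.5318 0.5458 0.5633]
```

Emit:
servo_tool --deltas '[[[0,0.03,0],0],[[0,0.04,0],0],[[0,0.05,0],0],[[0,0.05,0],0],[[0,0.04,0],0],[[0,0.03,0],0]]'

```text
time: 27.15
ee_pos: [0.5465, 0.1888, 0.2133]
eef_rot: [0.713, -0.701, 0.003, 0.001]
contact_force: [-8.6, -1.3, 31.6]
opening: 0.0443
```

Run:
```python
from h import *
st()
```

```text
t 27.15 tcp [0.5465 0.1888 0.2133] yaw -0.13 ty [-0.006  0.018 -1.   ] F [-8.63 -1.32 31.55] op 0.0443 q [0.17 0.3  1.62 0.02 1.22 0.17]
```

Emit:
servo_tool --deltas '[[[0,-0.02,0],0]]'

```text
time: 27.28
ee_pos: [0.5467, 0.1889, 0.2178]
eef_rot: [0.714, -0.701, 0.003, 0.001]
contact_force: [0.7, 0.4, -0.5]
opening: 0.0439
```

Run:
```python
from h import *
brick('b15')
```

```text
t 27.38 tcp [0.5471 0.1889 0.2181] yaw -0.13 ty [-0.004  0.018 -1.   ] F [ 0.11 -0.03 -0.89] op 0.0438 q [0.17 0.29 1.62 0.02 1.23 0.17]
214 mid [0.5465 0.1868 0.054 ] edges [0.5299 0.1865 0.0531] [0.564  0.1869 0.0544]
222 mid [0.5475 0.1888 0.0803] edges [0.5293 0.1883 0.079 ] [0.5667 0.1876 0.077 ]
230 mid [0.5475 0.1904 0.1017] edges [0.5289 0.1905 0.102 ] [0.5664 0.1894 0.0992]
238 mid [0.5476 0.1914 0.1188] edges [0.5283 0.191  0.1179] [0.567  0.1903 0.1161]
246 mid [0.5476 0.1924 0.1339] edges [0.5279 0.1918 0.1325] [0.5674 0.1916 0.132 ]
254 mid [0.5471 0.1928 0.1456] edges [0.5276 0.1929 0.146 ] [0.5672 0.1926 0.1453]
262 mid [0.5488 0.1894 0.1488] edges [0.5268 0.1896 0.1493] [0.5693 0.1947 0.1593]
270 mid [0.5499 0.1849 0.15  ] edges [0.5273 0.1851 0.1502] [0.5696 0.1967 0.1716]
278 mid [0.5494 0.1809 0.1517] edges [0.5284 0.1804 0.151 ] [0.5694 0.1864 0.1613]
286 mid [0.5511 0.175  0.1505] edges [0.5281 0.1749 0.1504] [0.5696 0.191  0.1766]
294 mid [0.5511 0.1702 0.1513] edges [0.5281 0.1703 0.1514] [0.5694 0.1884 0.1793]
s y 0.115 z 0.0649 0.1567 x [0.5284 0.5469 0.5685]
s y 0.13 z 0.0636 0.1 x [0.5662 0.568  0.5699]
s y 0.145 z 0.062 0.1007 x [0.5659 0.567  0.5685]
s y 0.16 z 0.0596 0.2611 x [0.5669 0.5679 0.5945]
s y 0.175 z 0.0638 0.249 x [0.5662 0.5677 0.5762]
s y 0.19 z 0.055 0.1424 x [0.5312 0.5455 0.5673]
```

View pics/b15c.png

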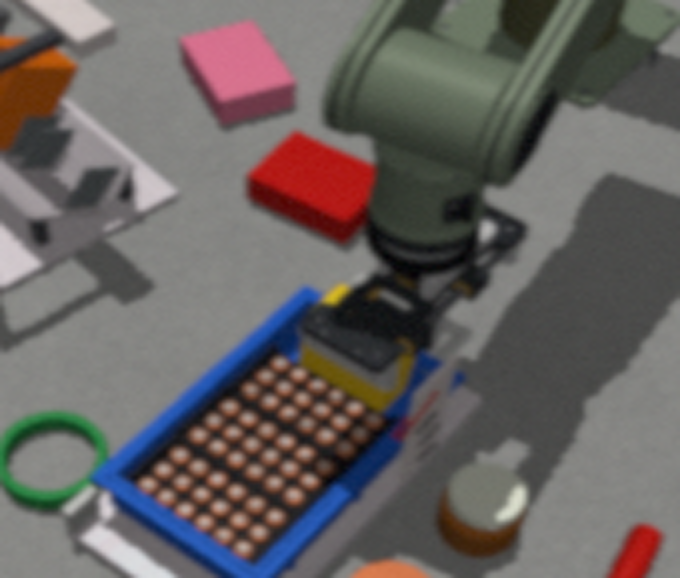

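View pics/b15w.png

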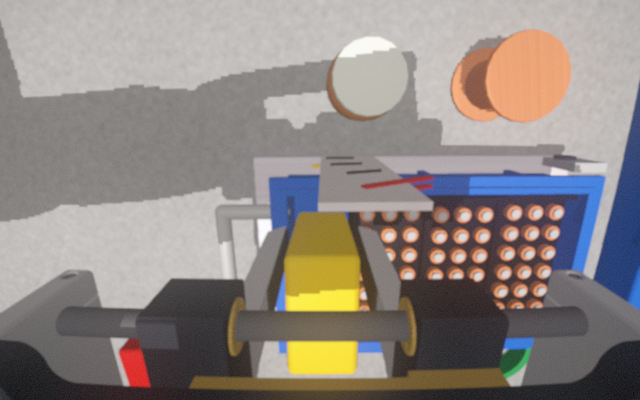

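The brick is in the gap, its bottom ~4 mm above the floor (the earlier 31 N was C pressing on the floor). Ease down and release slightly.

Emit:
servo_tool --deltas '[[[0,0.014,0],0]]'

```text
time: 27.5
ee_pos: [0.5471, 0.1889, 0.2149]
eef_rot: [0.714, -0.701, 0.002, 0.001]
contact_force: [-0.7, -0.5, -0.6]
opening: 0.0437
```

Emit:
servo_tool --deltas '[[[0,0,0],0],[[0,0,0],0],[[0,0,0],0]]' --gripper 0.62

```text
time: 27.88
ee_pos: [0.5465, 0.1887, 0.2135]
eef_rot: [0.713, -0.701, 0.003, 0.001]
contact_force: [0.3, 0.5, -0.4]
opening: 0.0578
```

Run:
```python
from h import *
brick('b16')
```

```text
t 27.98 tcp [0.5466 0.1887 0.2136] yaw -0.13 ty [-0.006  0.018 -1.   ] F [ 0.7   0.22 -0.09] op 0.0585 q [0.17 0.3  1.62 0.02 1.22 0.17]
222 mid [0.5465 0.1879 0.0737] edges [0.5282 0.1879 0.0736] [0.5648 0.1874 0.0722]
230 mid [0.5466 0.1876 0.0903] edges [0.5281 0.1877 0.0905] [0.5659 0.1871 0.089 ]
238 mid [0.5473 0.1877 0.1055] edges [0.5281 0.188  0.1063] [0.5669 0.1866 0.103 ]
246 mid [0.5467 0.188  0.1196] edges [0.5279 0.1876 0.1186] [0.5662 0.1872 0.1177]
254 mid [0.5474 0.1875 0.1303] edges [0.5285 0.188  0.1312] [0.5665 0.1867 0.1287]
262 mid [0.5474 0.1877 0.141 ] edges [0.5284 0.1878 0.1414] [0.5667 0.1863 0.1384]
270 mid [0.5468 0.1839 0.1434] edges [0.5274 0.1842 0.1441] [0.5667 0.1843 0.1443]
278 mid [0.5468 0.1792 0.1442] edges [0.5273 0.1795 0.1448] [0.5662 0.1796 0.1449]
286 mid [0.5468 0.1745 0.145 ] edges [0.5273 0.1747 0.1456] [0.5671 0.1738 0.1439]
294 mid [0.5468 0.1688 0.1444] edges [0.5271 0.1695 0.1456] [0.5666 0.1687 0.1443]
s y 0.115 z 0.0627 0.1474 x [0.5274 0.545  0.5679]
s y 0.13 z 0.0606 0.093 x [0.566  0.5672 0.5683]
s y 0.145 z 0.0614 0.0925 x [0.5655 0.5677 0.5693]
s y 0.16 z 0.0602 0.2551 x [0.5665 0.5677 0.5944]
s y 0.175 z 0.068 0.0844 x [0.5658 0.5674 0.5696]
s y 0.19 z 0.0503 0.1291 x [0.5304 0.544  0.5636]
```

View pics/b16w.png

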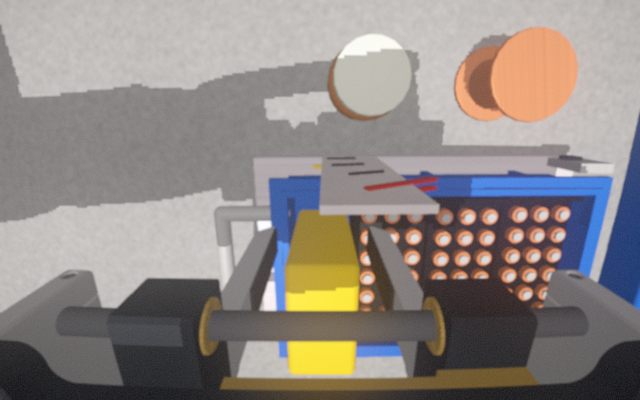

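Released, the brick stands vertical with its top at z 0.1445 (floor + 110 mm) and centre y ≈ 0.148 (middle 0.1465). Retreating straight up and clear.

Emit:
servo_tool --deltas '[[[0,-0.05,0],0],[[0,-0.1,0],0],[[0,-0.15,0],0],[[0,-0.2,0],0],[[-0.1,-0.2,0],0],[[-0.25,-0.1,0],0],[[-0.25,0,-0.1],0],[[-0.2,0,-0.25],0],[[0,0,-0.3],0],[[0,0,-0.2],0],[[0,0,0],0]]'

```text
time: 29.35
ee_pos: [0.3841, 0.0142, 0.3862]
eef_rot: [0.713, -0.701, -0.004, -0.004]
contact_force: [-0.5, 0.0, 0.6]
opening: 0.0584
```

Run:
```python
from h import *
st();snap('top','t17');snap('scene','s17')
for n in ['t17','s17']:
    z=load(n);W=cloud(z);hsv=cv2.cvtColor(z['im'],cv2.COLOR_BGR2HSV)
    m=(cv2.inRange(hsv,(20,110,50),(33,255,255))>0)&(W[...,2]>.05)&(W[...,2]<.2)&(W[...,0]>.5)&(W[...,0]<.6)&(W[...,1]>.08)&(W[...,1]<.215)
    P=W[m];t=P[P[:,2]>.138];print(n,len(P),'top',np.median(t[:,2]).round(4),cv2.minAreaRect(t[:,:2].astype(np.float32)),P.min(0).round(3),P.max(0).round(3))
    z0=load({'t17':'top0','s17':'scene0'}[n])
    d=cv2.absdiff(z['im'],z0['im']).max(-1)
cv2.imwrite('pics/t17c.png',cv2.resize(load('t17')['im'][90:280,140:480],None,fx=2.35,fy=2.35,interpolation=cv2.INTER_CUBIC))
cv2.imwrite('pics/s17c.png',cv2.resize(load('s17')['im'][90:350,190:450],None,fx=2.3,fy=2.3,interpolation=cv2.INTER_CUBIC))
```

```text
t 29.35 tcp [0.3841 0.0142 0.3862] yaw 0.02 ty [ 0.012  0.018 -1.   ] F [-0.48  0.    0.57] op 0.0584 q [-0.2  -0.29  1.85  0.02  1.57 -0.2 ]
t17 385 top 0.1442 ((0.5444135665893555, 0.1442091166973114), (0.07640201598405838, 0.041186872869729996), 89.59488677978516) [0.522 0.105 0.061] [0.578 0.2   0.15 ]
s17 705 top 0.1443 ((0.5466629266738892, 0.14690598845481873), (0.07817871868610382, 0.04559929296374321), 89.51953887939453) [0.524 0.108 0.051] [0.57  0.187 0.149]
```

View pics/t17c.png

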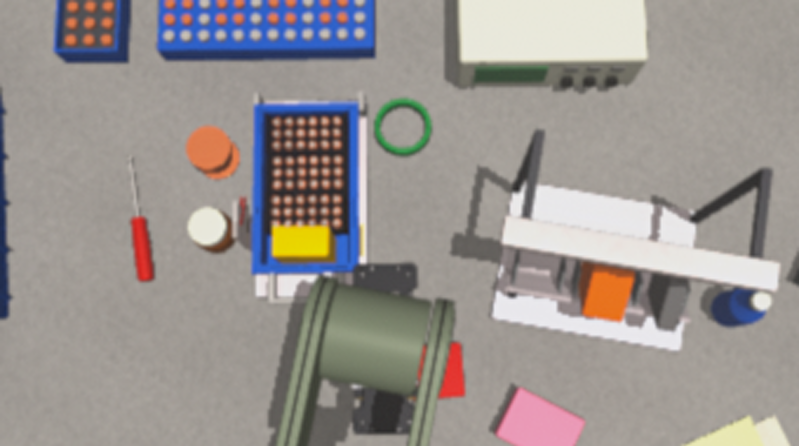

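View pics/s17c.png

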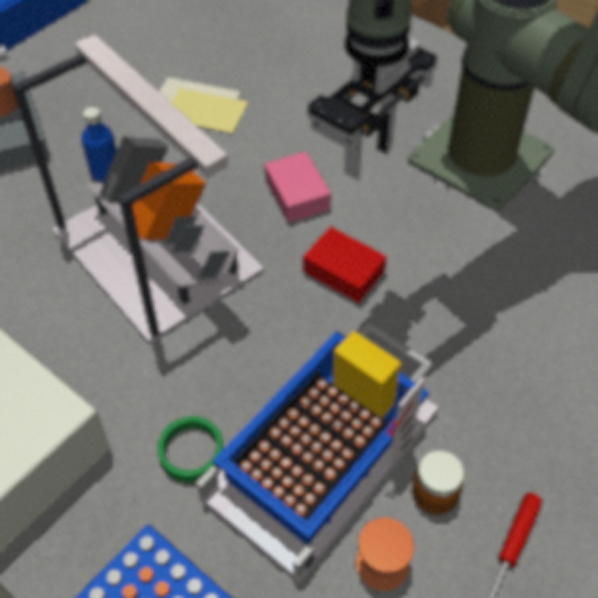

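Both views show the brick standing in the handle-end gap (top view 300,242; scene view 367,375). Grey and orange are in their pockets, and the rack and bystanders are where they were. Handing in.

Run:
```python
from h import *
print(ctrl.close_job()); st()
```

```text
the job is handed in; nothing more can be done
None
the job is handed in; nothing more can be done
```

The job is done and handed in at about 29.4 s of the 67 s allowed.

**Tilt:** I gripped the handle, lifted, and held for about 2.5 s. The images put the tilt at 29.4°, while the arm pose suggested 30.4–30.5°. The two disagree because the bar slipped about 4 mm in the pads. I did not repeat the lift, so the hold was probably slightly under 30°. The packs slid together against the hinge end. I lowered the tote until I felt it seat on the stand, and it measured level, within about 0.2°.

**Brick:** I pinched the yellow brick at its front corner, beside the lamp, and drew it out along its own lean. The tool could not be tilted, so I turned the brick upright in the pads by pressing its lower back edge against the lamp bar. The force there reached about 9 N, and the rack did not visibly move. Lowering it into the gap briefly pressed the brick on the tote floor with about 32 N before I eased off and released it.

**Last checks:**
- **Placement:** the brick stands vertical, with its top at z = 0.144 m, which is the floor plus 110 mm. Its centre is within about 2 mm of midway across the tote.
- **Surroundings:** the grey and orange bricks are in their pockets, the other things on the bench look unmoved, and the robot is clear of everything.

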